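Load the bottle shaker, clamp its cover and start it

TASK

Load the bench shaker: stand every small amber bottle from the bench in a cup of its own, set the round blue cover fully home on the centre stud, and spin the red wing nut down the stud (clockwise) until it is snug against the cover. Only then start the shaker by pulling its green spring knob right out and letting it go back to rest; leave the other things on the bench where they are.

Things in the scene. Friction and masses are not known exactly. Their poses are not given: they have to be found in the camera images.
- shaker: White bench shaker, fixed to the bench; place and yaw vary. Body 204 mm (own x) x 326 mm (own y), 50 mm high, from +102 to -224 mm in y; round aluminium deck of radius 96 mm, top at 56 mm. Origin on the bench straight below the centre stud; z up, own -x is the front. A control console with a sloped top stands on its -y end, up to 110 mm high at the back.
- stud_seat (a point): Centre of the shoulder (radius 24 mm) of the shaker's centre column, 150 mm above the bench, where the cover's underside comes to rest. Axes as the shaker's. Above it a centring step of radius 12 mm, 3.5 mm high, that narrows as a cone up to 6 mm.
- stud_tip (a point): Rounded tip of the steel stud, on its axis, 46 mm above stud_seat (196 mm above the bench). From the step upward the stud bears a coarse right-hand two-start thread of outer radius 11 mm, lead 14 mm a turn, whose flights end 21 mm above stud_seat; above them the stud is plain, radius 6.5 mm.
- cup_1 (a point): Centre of the floor of black rubber cup 1 of 3 on the shaker's deck, 56 mm above the bench, 60 mm from the stud axis; inner radius 26 mm, outer 29.5 mm, wall 34 mm high. Any bottle may stand in any cup.
- cup_2 (a point): Centre of the floor of black rubber cup 2 of 3 on the shaker's deck, 56 mm above the bench, 60 mm from the stud axis; inner radius 26 mm, outer 29.5 mm, wall 34 mm high. Any bottle may stand in any cup.
- cup_3 (a point): Centre of the floor of black rubber cup 3 of 3 on the shaker's deck, 56 mm above the bench, 60 mm from the stud axis; inner radius 26 mm, outer 29.5 mm, wall 34 mm high. Any bottle may stand in any cup.
- bottle_a_mid (a point): Amber 50 ml bottle with blue cap, 88 mm high, body 45 mm in diameter up to about 65 mm, cap 25 mm in diameter and 11 mm high, 0.1 kg, closed and standing upright; this point is on its axis half-way up (44 mm above its foot). May be absent.
- bottle_b_mid (a point): Amber 50 ml bottle with blue cap, 88 mm high, body 45 mm in diameter up to about 65 mm, cap 25 mm in diameter and 11 mm high, 0.1 kg, closed and standing upright; this point is on its axis half-way up (44 mm above its foot). May be absent.
- bottle_c_mid (a point): Amber 50 ml bottle with blue cap, 88 mm high, body 45 mm in diameter up to about 65 mm, cap 25 mm in diameter and 11 mm high, 0.1 kg, closed and standing upright; this point is on its axis half-way up (44 mm above its foot). May be absent.
- cover_mid (a point): Round blue cover, disc 152 mm wide and 6 mm thick with a 28 mm centre hole; round the hole a black collar, 62 mm outside, 54 mm inside, stands 22 mm up from the disc. 28 mm high in all, 0.25 kg; lies disc down; no right way round. This point: on its axis half-way up, 14 mm above its underside; fully home it is 14 mm above stud_seat, and the disc clears the bottle caps by 6 mm.
- wing_nut_mid (a point): Red wing nut standing on its hub, 72 mm high, 0.1 kg: round hub 47 mm high, 36 mm wide (43 mm at the foot), bore 24 mm wide at the mouth (16 mm from 16 mm up, guided by the plain end of the stud), closed on top. This point: on its axis half-way up, 36 mm above its foot; screwed fully down on the cover it is 42 mm above stud_seat.
- wing_nut_blade (a point): Centre of the wing blade on top of the wing nut, on its axis 58 mm above its foot: 70 mm long along own x, 10 mm thick along own y, 26 mm high. Slipped over the stud, the nut lands on the thread 5 to 14 mm above its end position, then sinks 2.2 mm per rad turned clockwise seen from above (0.4 to 1 turn in all); it stays where it is left. A twist of 0.15 N m is snug; do not force it more than 0.5 rad further.
- start_knob (a joint): Pull-out travel of the shaker's green start knob in m: 0 at rest, 0.012 at its stop. A spring draws it back: about 2 N to begin with, 6.5 N at the stop. It has to be pulled out by at least 0.009.
- knob_head (a point): Centre of the head of the green start knob, 30 mm in diameter and 20 mm high, which stands 11 mm off the sloped panel at rest. Its z axis is the direction of the pull, up and toward the shaker's front (0.40 rad from vertical).
- slide_carton: Small blue and white carton, 31 x 81 x 28 mm; leave it where it is. Origin under its centre.
- white_jar: Small white screw-cap jar, 31 mm in diameter, 40 mm high; leave it where it is. Origin under its centre.
- wipes_tub: Blue tub with white lid, 68 mm in diameter, 134 mm high; leave it where it is. Origin under its centre.
- tape: Roll of beige tape lying flat, 62 mm in diameter, 19 mm high; leave it where it is. Origin under its centre.
Things that resemble listed ones, but are neither listed nor needed, are in the scene too. Leave any yellow look-alike of the part that bears bottle_c_mid alone.

How it is judged (in metres and radians):
On the way, in this order (a step that is already met when the one before it is completed fails the run):
1. every bottle stands in a cup (angle between each of bottle_a_mid, bottle_b_mid, bottle_c_mid's own z axis and vertical below 0.1 rad and ((horizontal distance between bottle_a_mid and cup_1 below 0.007 m and z of bottle_a_mid in the frame of cup_1 between 0.04 and 0.048 m) or (horizontal distance between bottle_a_mid and cup_2 below 0.007 m and z of bottle_a_mid in the frame of cup_2 between 0.04 and 0.048 m) or (horizontal distance between bottle_a_mid and cup_3 below 0.007 m and z of bottle_a_mid in the frame of cup_3 between 0.04 and 0.048 m)) and ((horizontal distance between bottle_b_mid and cup_1 below 0.007 m and z of bottle_b_mid in the frame of cup_1 between 0.04 and 0.048 m) or (horizontal distance between bottle_b_mid and cup_2 below 0.007 m and z of bottle_b_mid in the frame of cup_2 between 0.04 and 0.048 m) or (horizontal distance between bottle_b_mid and cup_3 below 0.007 m and z of bottle_b_mid in the frame of cup_3 between 0.04 and 0.048 m)) and ((horizontal distance between bottle_c_mid and cup_1 below 0.007 m and z of bottle_c_mid in the frame of cup_1 between 0.04 and 0.048 m) or (horizontal distance between bottle_c_mid and cup_2 below 0.007 m and z of bottle_c_mid in the frame of cup_2 between 0.04 and 0.048 m) or (horizontal distance between bottle_c_mid and cup_3 below 0.007 m and z of bottle_c_mid in the frame of cup_3 between 0.04 and 0.048 m))), for 0.2 s.
2. the cover is fully home on the centre stud (horizontal distance between cover_mid and stud_seat below 0.005 m and z of cover_mid in the frame of stud_seat between 0.011 and 0.0165 m and angle between cover_mid's own z axis and vertical below 0.04 rad), for 0.2 s.
3. the wing nut is screwed down and bears on the cover with more than 3 N (horizontal distance between wing_nut_mid and stud_seat below 0.005 m and z of wing_nut_mid in the frame of stud_seat between 0.038 and 0.0438 m and angle between wing_nut_mid's own z axis and vertical below 0.1 rad and contact force between wing_nut and cover above 3 N), for 0.1 s.
4. the start knob is pulled out by more than 8 mm (value of joint start_knob above 0.008 m), for 0.1 s.
At the end, for the whole second after the job is handed in: Bottles upright in cups (axes within 7 mm), cover home on the shoulder (within 5 mm of the axis, 2.5 mm of its seated height, level within 0.04 rad), wing nut on the stud within 1.8 mm of its seat on the cover, start knob within 2 mm of rest (all of step 1 and all of step 2 and horizontal distance between wing_nut_mid and stud_seat below 0.005 m and z of wing_nut_mid in the frame of stud_seat between 0.038 and 0.0438 m and angle between wing_nut_mid's own z axis and vertical below 0.1 rad and value of joint start_knob below 0.002 m); the robot touches nothing.
It fails at once if the shaker is started (knob pulled out more than 6 mm) before the wing nut holds the cover down (value of joint start_knob above 0.006 m and not (horizontal distance between wing_nut_mid and stud_seat below 0.005 m and z of wing_nut_mid in the frame of stud_seat between 0.038 and 0.0438 m and angle between wing_nut_mid's own z axis and vertical below 0.1 rad)).
It fails at once if the slide carton is pushed more than 4 cm from its place (distance of slide_carton from where it was at the start of the episode above 0.04 m).
It fails at once if the jar is pushed more than 4 cm from its place (distance of white_jar from where it was at the start of the episode above 0.04 m).
It fails at once if the wipes tub is pushed more than 4 cm from its place (distance of wipes_tub from where it was at the start of the episode above 0.04 m).
It fails at once if the tape roll is pushed more than 4 cm from its place (distance of tape from where it was at the start of the episode above 0.04 m).
Of bottle_a, bottle_b, bottle_c only 2 to 3 are there at a start; the rules pass over those that are not, and their reading is None.
At some moment in a run one of cover may be knocked a few centimetres aside while the robot is not near it.
It also fails if it takes over 210 s, if anything falls off the work surface, if the arm or the gripper's body presses on something with over 40 N, if the wrist force passes 120 N, or if a joint passes its speed limit or range.

ROBOT

A 6-joint arm with a two-finger parallel gripper is mounted at the origin on a cart in front of the work surface, level with it; the furniture and walls round the work are solid. World frame = base frame: x ahead of the robot, y to its left, z up, the work surface at z = 0. Lengths are in mm, angles in rad, forces in N, time in s.
With the tool pointing down it reaches from about 275 to 1000 mm from the base axis. Payload 8.4 kg.
Tool frame: the origin (TCP) lies at the very end of the fingers, on their centre line; the grasp point (between the pads) lies r.hold_point_z behind it (r.hold_point_z is the distance from the TCP to the grasp point, in mm); x points along the fingers, z is the direction in which the jaws open and shut, and the axes are right-handed (so a half turn about x gives the same grasp; the last joint's range is limited). The gripper opens to 85 mm and grips with 20 to 120 N. Pads are 22 mm wide; open, the fingers measure 114 mm over their backs; the gripper's body (76 mm by 85 mm) begins 54 mm behind the grasp point. The pads swing forward as they close: fully open they stand 13 mm farther back than shut.
Start: joints at [-1.33, 0.353, 1.633, -0, 1.155, -0.002], TCP at [150.262, -606.671, 231.281] pointing down, gripper open.
Joint ranges: [-2.63, 2.63], [-0.92, 2.1], [0.06, 2.66], [-1.3, 4.44], [0, 2.69], [-3.02, 3.02]. Speed limits (rad/s): [2.22, 2.22, 2.79, 3.14, 3.14, 3.14].

INTERFACE

Orientations are given as [roll, pitch, yaw] about the fixed x, y, z axes, in that order (R = Rz(yaw) Ry(pitch) Rx(roll)).
In Python, from rig import r gives the robot as it stands.
- The arm moves only by the tool jog_arm, never from a script. Its argument "series" is a list of rows, each a list of 7 numbers: the turn, a rotation vector about the tool's x, y, z in degrees, then the shift along the tool's x, y, z in cm, then the opening, from 0 (shut) to 1 (fully open). In form: [[wx, wy, wz, tx, ty, tz, fingers], ...]. A call has 1 to 20 rows; each row shifts and turns the commanded pose from where the row before left it, along the tool's axes as they then stand; what a row does not reach is not made up. A row lasts 1/10 s, in which the tool goes at most 50 mm and 8.59 degrees, less where a joint would pass 70% of its speed; a pose out of reach is approached as far as the arm can. A call with a gripper value outside its range is refused whole. The fingers move at their own pace and stop on an object; "force" is the grip in N (left out, the last holds). Time passes only in rows, so rows that do not move let the fingers close. It gives the time, the measured TCP pose, the force and the opening at its end, in the units of the state.
- r.sense(): the state, without advancing time (a new reading comes with each control period).
- r.grab_frame(name): name is "side" or "top" or "wrist"; returns (picture, depth): 420x560x3 uint8, red, green, blue; 420x560 float32, mm along the optical axis (not along the pixel's ray), 0 where there is no reading.
- r.get_calibration(name): a dict with "mtx" (3x3 intrinsics, pixels), "dist" ([k1, k2, p1, p2, k3] as OpenCV has them; the pictures are not rectified), "position" and "rotation" of the camera in the world; the wrist camera has in their place "mount" (4x4, takes a point from camera to tool coordinates, whose origin is the TCP and whose axes are the tool frame's). Camera axes: x right, y down, z forward; pixel columns grow to the right and rows downward; lengths in mm; the calibration is good to about 2 mm. A picture is of the moment at which its call begins: read the wrist's pose just before it. get_calibration takes no time and is no camera call.
- r.sign_off(): hands the job in, once; it reports no verdict.
The state is a dict: "clock": time; "qpos": joint angles; "qvel": joint speeds; "joint_efforts": joint torques, N m; "eef_pos": TCP position; "tcp_rot": TCP orientation; "contact_force": force on the tool from outside, world axes, zero at the start; "wrist_torque": the same for the moment, N m; "opening": opening from 0.0 (shut) to 1.0 (fully open).
Only numpy, scipy, OpenCV 4.12 (cv2) and the standard library are available. Lean on these libraries where they do the work, as an engineer would, in place of code of your own. Each camera call takes 0.05 s, during which the arm holds its last target.

## Working session

There is one attempt and no reset: what is moved stays moved. The work goes in short steps, Python scripts to look and compute and a tool call to move; the robot and the scene stay as the last step left them, time stands still between calls to the robot, and variables do not carry over. Pictures are saved under pics/ and viewed, and the job is handed in when it is done.

Besides the shell and the picture viewer there is one more tool, called as name(argument=value, ...) on one line, values as JSON. jog_arm: Moves the arm, as the interface text tells. Its arguments: {"type":"object","properties":{"series":{"type":"array"},"force":{"type":"number"}},"required":["series"]}

```bash
ls; mkdir -p pics
python3 - <<'E'
from rig import r
import cv2,numpy as np
print(r.sense(), r.hold_point_z)
for n in ["side","top","wrist"]:
    p,d=r.grab_frame(n); cv2.imwrite(f"pics/{n}0.png",p[:,:,::-1]); np.savez(f"pics/{n}0.npz",p=p,d=d)
    c=r.get_calibration(n); print(n,c)
E
```

```text
pics
{'clock': 0.0, 'qpos': array([-1.33041562e+00,  3.53638468e-01,  1.63409156e+00, -3.20790429e-06,
        1.15522291e+00, -2.38005669e-03]), 'qvel': array([ 5.18037361e-05,  1.70972779e-04,  1.14051099e-03,  2.16511510e-03,
        9.21820321e-04, -1.62021449e-04]), 'joint_efforts': array([-2.36401385e-03, -6.05256128e+01, -3.42070198e+01, -3.21781836e-04,
        9.33489151e-03,  1.69510008e-05]), 'eef_pos': array([ 150.14167454, -606.22614705,  230.58595254]), 'tcp_rot': array([3.14136884, 1.56943604, 1.81333457]), 'contact_force': array([ 0.17037944, -0.19769004,  1.14940143]), 'wrist_torque': array([-0.04777892, -0.04454978, -0.03178448]), 'opening': 0.9995208334171539} 18.700000000000003
side {'mtx': array([[531.87917234,   0.        , 281.89039791],
       [  0.        , 531.87917234, 214.8613822 ],
       [  0.        ,   0.        ,   1.        ]]), 'dist': array([0.03675931, 0.        , 0.        , 0.        , 0.        ]), 'position': array([ 463.9342148 , 1161.46008228,  708.10614244]), 'rotation': array([-2.00981936e+00, -9.37792157e-04, -3.04290622e+00])}
top {'mtx'
[... 261 characters left out ...]
9.43225714,  -46.83000647, 1207.21277465]), 'rotation': array([-3.08093558, -0.01789717, -1.54545228])}
wrist {'mtx': array([[302.33723512,   0.        , 278.01337275],
       [  0.        , 302.33723512, 211.01584146],
       [  0.        ,   0.        ,   1.        ]]), 'dist': array([0.00974843, 0.        , 0.        , 0.        , 0.        ]), 'mount': array([[-6.08504783e-04, -2.94956985e-01,  9.55510338e-01,
        -1.41986674e+02],
       [-3.52496190e-04, -9.55510393e-01, -2.94957227e-01,
         7.54833080e+01],
       [ 9.99999753e-01, -5.16296637e-04,  4.77461431e-04,
         7.55095586e-02],
       [ 0.00000000e+00,  0.00000000e+00,  0.00000000e+00,
         1.00000000e+00]])}
```

View pics/side0.png

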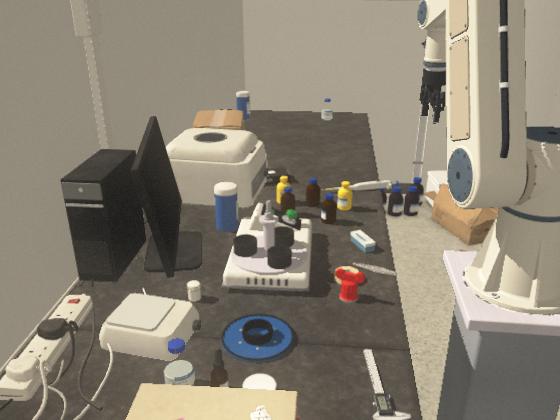

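View pics/top0.png

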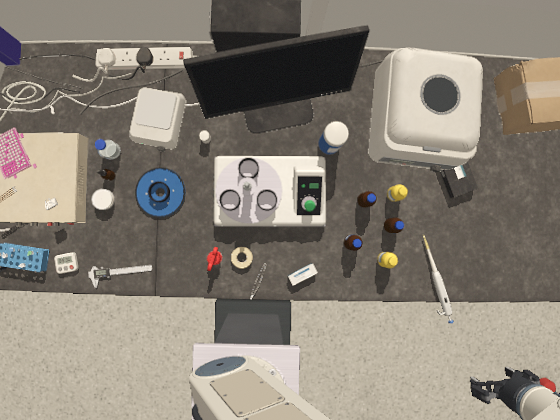

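View pics/wrist0.png

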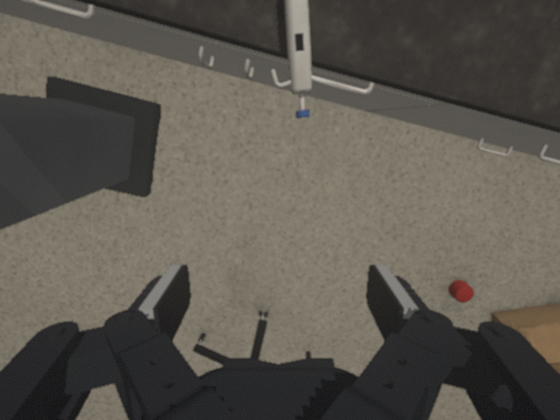

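```bash
cat > h.py <<'E'
from rig import r
import cv2,numpy as np
from scipy.spatial.transform import Rotation as Ro
def tool():
    s=r.sense(); return Ro.from_euler('xyz',s['tcp_rot']).as_matrix(), np.array(s['eef_pos'])
def cam(n,T=None):
    c=r.get_calibration(n)
    if n!='wrist': return c['mtx'],c['dist'],Ro.from_euler('xyz',c['rotation']).as_matrix(),np.array(c['position'])
    R,t=T if T else tool(); m=c['mount']; return c['mtx'],c['dist'],R@m[:3,:3],R@m[:3,3]+t
def ray(C,uv):
    K,D,R,t=C; q=cv2.undistortPoints(np.array(uv,float).reshape(-1,1,2),K,D).reshape(-1,2)
    return np.c_[q,np.ones(len(q))]@R.T, t
def on_z(C,uv,z):
    d,t=ray(C,uv); return t+d*((z-t[2])/d[:,2:3])
def at_d(C,uv,dep):
    d,t=ray(C,uv); return t+d*np.array(dep).reshape(-1,1)
def proj(C,P):
    K,D,R,t=C; rv=cv2.Rodrigues(R.T)[0]; return cv2.projectPoints(np.array(P,float).reshape(-1,3),rv,-R.T@t,K,D)[0].reshape(-1,2)
def cloud(C,dep):
    v,u=np.mgrid[0:dep.shape[0],0:dep.shape[1]]
    P=at_d(C,np.c_[u.ravel(),v.ravel()],dep.ravel()); P[dep.ravel()<=0]=np.nan; return P.reshape(dep.shape+(3,))
def tri(Cs,uvs):
    A=np.zeros((3,3));b=np.zeros(3)
    for C,uv in zip(Cs,uvs):
        d,t=ray(C,uv); d=d[0]/np.linalg.norm(d[0]); M=np.eye(3)-np.outer(d,d); A+=M;b+=M@t
    return np.linalg.solve(A,b)
def snap(n,name):
    T=tool(); p,d=r.grab_frame(n); cv2.imwrite(f"pics/{name}.png",p[:,:,::-1]); np.savez(f"pics/{name}.npz",p=p,d=d,R=T[0],t=T[1]); return p,d,cam(n,T)
def load(n,name):
    z=np.load(f"pics/{name}.npz"); T=(z['R'],z['t']) if 'R' in z else None
    return z['p'],z['d'],cam(n,T)
def down(yaw): # tool x down; jaw axis z at world angle yaw
    z=np.array([np.cos(yaw),np.sin(yaw),0]); x=np.array([0,0,-1.]); return np.c_[x,np.cross(z,x),z]
def go(pos,Rt=None,vmax=48.,wmax=8.4):
    """from the present measured pose: total tool-frame shift in cm, turn in deg, number of rows"""
    R,t=tool()
    if Rt is None: Rt=R
    w=np.degrees(Ro.from_matrix(R.T@Rt).as_rotvec()); d=R.T@(np.array(pos)-t)/10
    print('turn',w.round(2),'shift',d.round(2),'rows>=',np.ceil(max(np.linalg.norm(w)/wmax,np.linalg.norm(d)*10/vmax)))
E
python3 - <<'E'
from h import *
for n in ['top','side']:
    p,d,C=load(n,n+'0'); P=cloud(C,d)
    pts={'top':dict(a1=(369,198),a2=(397,225),a3=(355,242),y1=(400,191),y2=(389,260),nut=(213,259),cov=(160,192),stud=(249,185),knob=(309,204),tub=(335,136),tape=(242,258),cart=(302,274),jar=(204,137)),
     'side':dict(a1=(314,183),a2=(288,193),a3=(329,197),nut=(349,276),stud=(268,205),knob=(291,216))}[n]
    for k,(u,v) in pts.items(): print(n,k,P[v,u].round(0))
R,t=tool();print(R.round(3))
for n,(x,y,w,h) in dict(top=(190,120,230,160),side=(210,150,170,160)).items():
    p,d,C=load(n,n+'0'); s=min(800/w,600/h);s=int(s*10)/10
    cv2.imwrite(f'pics/{n}crop.png',cv2.resize(p[y:y+h,x:x+w,::-1],None,fx=s,fy=s,interpolation=cv2.INTER_CUBIC));print(s)
E
```

```text
top a1 [ 593. -338.   88.]
top a2 [ 519. -418.   88.]
top a3 [ 468. -300.   85.]
top y1 [ 615. -427.   88.]
top y2 [ 420. -397.   87.]
top nut [410.  97.  68.]
top cov [602. 272.   1.]
top stud [608.  -3. 187.]
top knob [ 571. -168.   94.]
top tub [ 756. -231.  133.]
top tape [411.  19.   2.]
top cart [ 371. -158.   31.]
top jar [764. 139.  41.]
side a1 [ 517. -420.   79.]
side a2 [ 593. -339.   75.]
side a3 [ 467. -294.   86.]
side nut [413. 105.  62.]
side stud [611.   8. 188.]
side knob [ 569. -160.   82.]
[[-0.     0.971  0.24 ]
 [ 0.001  0.24  -0.971]
 [-1.     0.    -0.001]]
3.4
3.7
```

View pics/topcrop.png

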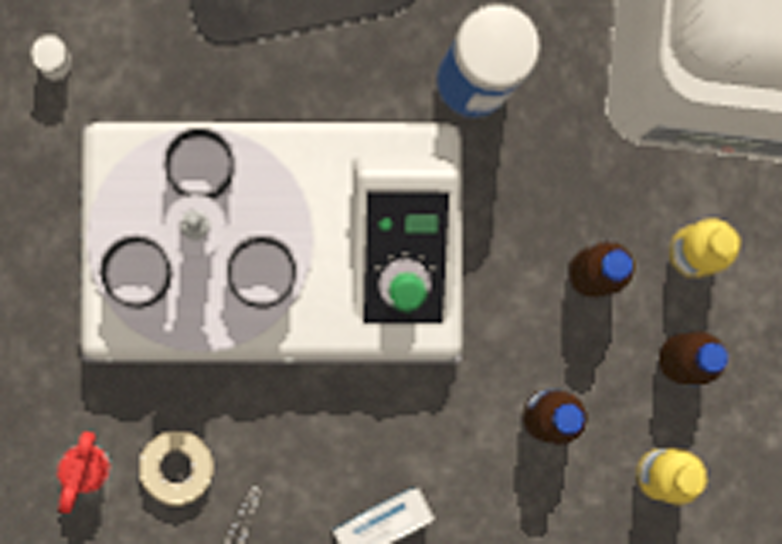

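View pics/sidecrop.png

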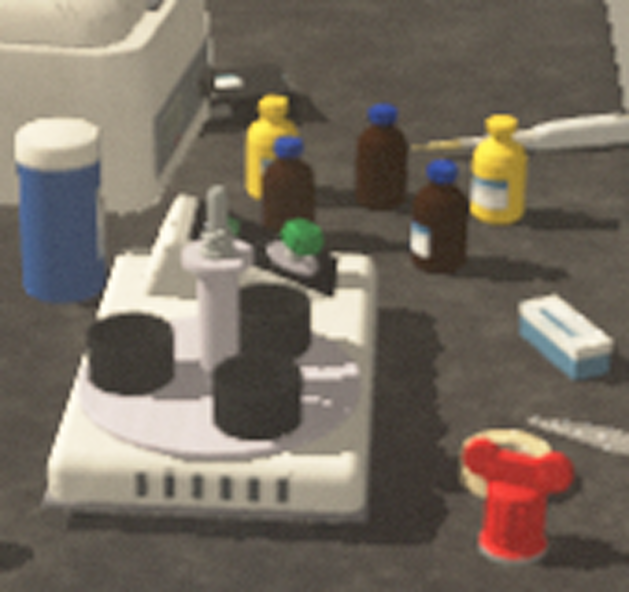

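Run:
```python
from h import *
p,d,C=load('side','side0'); P=cloud(C,d)
print(proj(C,tool()[1])); print([P[v,u].round() for u,v in [(397,205),(411,205),(417,186),(219,372)]])
go([480,-330,330],down(-np.pi/2))
```

```text
[[428.68817452 123.60668992]]
[array([   26., -2086.,  -717.]), array([  -66., -2103.,  -720.]), array([ -119., -2270.,  -651.]), array([648., 436.,  52.])]
turn [ 1.391e+01 -6.000e-02  1.000e-02] shift [ -9.91  38.66 -18.9 ] rows>= 10.0
```

jog_arm(series=[[0,0,0,-1,3.87,-1.89,1],[0,0,0,-1,3.87,-1.89,1],[0,0,0,-1,3.87,-1.89,1],[0,0,0,-1,3.87,-1.89,1],[0,0,0,-1,3.87,-1.89,1],[0,0,0,-1,3.87,-1.89,1],[0,0,0,-1,3.87,-1.89,1],[0,0,0,-1,3.87,-1.89,1],[0,0,0,-1,3.87,-1.89,1],[0,0,0,-1,3.87,-1.89,1],[6.9,0,0,0,0,0,1],[7,0,0,0,0,0,1],[0,0,0,0,0,0,1],[0,0,0,0,0,0,1]])

```text
clock: 1.55
eef_pos: [480.3, -330.1, 331.0]
tcp_rot: [-2.216, 1.57, 2.5]
contact_force: [0.2, -0.3, -0.7]
opening: 0.997
```

Run:
```python
from h import *
print(tool()); snap('wrist','w1')
```

```text
(array([[-3.92244342e-04,  9.99993316e-01,  3.63503242e-03],
       [ 2.92846213e-04,  3.63514741e-03, -9.99993350e-01],
       [-9.99999880e-01, -3.91177229e-04, -2.94270122e-04]]), array([ 480.30436407, -330.11597196,  331.03286744]))
```

View pics/w1.png

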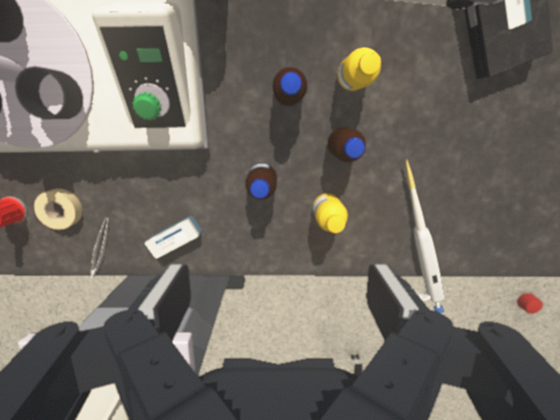

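Run:
```python
from h import *
W=load('wrist','w1'); T=load('top','top0')
def blob(I,uv,kind='blue',rad=18):
    p=I[0].astype(int); Rr,G,B=p[...,0],p[...,1],p[...,2]
    m={'blue':(B>90)&(B>Rr+50)}[kind]
    n,l,s,c=cv2.connectedComponentsWithStats(m.astype(np.uint8))
    i=min(range(1,n),key=lambda i:np.hypot(*(c[i]-uv))+(1000 if s[i,4]<8 else 0)); 
    z=I[1][l==i]; return c[i],s[i,4],np.median(z[z>0])
for nm,w,t in [('A',(291,83),(369,198)),('B',(355,148),(397,225)),('C',(260,188),(355,242))]:
    a=blob(W,w);b=blob(T,t)
    print(nm,a[0].round(1),a[1],b[0].round(1),b[1],'depW',at_d(W[2],[a[0]],a[2]).round(1),'depT',at_d(T[2],[b[0]],b[2]).round(1),'tri',tri([W[2],T[2]],[a[0],b[0]]).round(1))
    print('   z=88', on_z(W[2],[a[0]],88).round(1), on_z(T[2],[b[0]],88).round(1))
```

```text
A [290.5  82.8] 364 [371.  197.5] 60 depW [[ 594.9 -344.7   87.7]] depT [[ 594.2 -343.1   88.4]] tri [ 595.2 -344.9   81.9]
   z=88 [[ 594.9 -344.6   88. ]] [[ 594.3 -343.2   88. ]]
B [354.2 147.4] 321 [399.2 224.6] 59 depW [[ 520.4 -425.6   87.4]] depT [[ 520.  -424.5   88.8]] tri [ 520.1 -426.7   82.7]
   z=88 [[ 520.5 -425.4   88. ]] [[ 520.  -424.8   88. ]]
C [259.3 188.3] 289 [356.7 242.6] 55 depW [[ 467.7 -305.9   87.5]] depT [[ 466.7 -303.9   88.9]] tri [ 466.5 -305.5   82.1]
   z=88 [[ 467.8 -305.9   88. ]] [[ 466.7 -304.2   88. ]]
```

jog_arm(series=[[0,0,0,0,1.0,-4.1,1],[0,0,0,0,1.0,-4.1,1],[0,0,0,0,1.0,-4.1,1],[0,0,0,0,1.0,-4.1,1],[0,0,0,0,1.0,-4.1,1],[0,0,0,0,1.0,-4.1,1],[0,0,0,0,1.0,-4.1,1],[0,0,0,0,1.0,-4.1,1],[0,0,0,0,0,0,1],[0,0,0,0,0,0,1]])

```text
clock: 2.6
eef_pos: [560.4, -1.7, 331.1]
tcp_rot: [-0.985, 1.57, -2.552]
contact_force: [0.0, 0.0, -0.6]
opening: 0.997
```

Run:
```python
from h import *
print(tool()[1]); snap('wrist','w2')
```

```text
[560.35938223  -1.71486614 331.08703048]
```

View pics/w2.png

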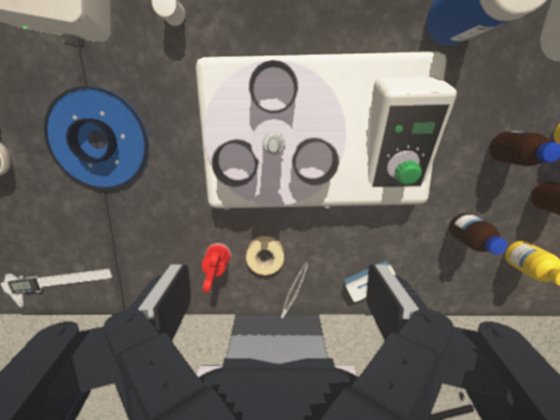

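```bash
cat > meas.py <<'E'
from h import *
from scipy.optimize import least_squares
def circ(P,c0,r0=None):
    f=lambda q: np.hypot(P[:,0]-q[0],P[:,1]-q[1])-(q[2] if r0 is None else r0)
    s=least_squares(f,[*c0,30] ,loss='soft_l1',f_scale=1.5); return s.x
def band(I,zlo,zhi,c,rad):
    P=cloud(I[2],I[1]).reshape(-1,3); m=(P[:,2]>zlo)&(P[:,2]<zhi)&(np.hypot(P[:,0]-c[0],P[:,1]-c[1])<rad); return P[m]
E
python3 - <<'E'
from meas import *
W=load('wrist','w2'); T=load('top','top0')
for nm,I,uvs in [('W',W,[(274,87),(236,163),(315,160)]),('T',T,[(249,168),(230,199),(268,199)])]:
    K=[]
    for uv in uvs:
        c=on_z(I[2],[uv],75)[0]
        for _ in range(2):
            B=band(I,83,97,c,36); q=circ(B,c[:2]); c=q
        K.append(q[:2]); print(nm,len(B),q.round(1),np.median(B[:,2]).round(1))
    K=np.array(K); m=K.mean(0); print('centre',m.round(1),'radii',np.linalg.norm(K-m,axis=1).round(1),'ang',np.degrees(np.arctan2(*(K-m).T[::-1])).round(1))
    # shoulder & stud
    for lo,hi,rad in [(147,153,32),(175,200,14)]:
        B=band(I,lo,hi,m,rad); print('band',lo,len(B),circ(B,m).round(1) if len(B)>5 else '',B.mean(0).round(1))
    B=band(I,52,60,m,110); print('deck z',np.median(B[:,2]).round(1))
E
```

```text
W 517 [670.7   4.3  27.6] 88.8
W 432 [579.8  53.7  28. ] 89.0
W 453 [582.3 -49.9  27.7] 88.9
centre [610.9   2.7] radii [59.8 59.8 59.9] ang [   1.5  121.4 -118.6]
band 147 1316 [610.8   2.6  18.8] [611.5   2.8 149.4]
band 175 167 [611.7   2.5   4.4] [611.9   2.5 192.7]
deck z 55.3
T 88 [670.7   3.5  27.5] 90.0
T 90 [579.6  53.1  27.5] 89.6
T 86 [581.9 -50.5  27.4] 90.0
centre [610.7   2. ] radii [60.  59.9 59.9] ang [   1.4  121.3 -118.7]
band 147 160 [611.4   2.4  18.6] [610.9   2.6 150.2]
band 175 21 [610.4   2.1   4.4] [610.1   1.8 194.2]
deck z 56.2
```

Run:
```python
from h import *
print(r.sense()['qpos'].round(3))
go([595,-344,130]); go([595,-344,130],down(0))
```

```text
[-0.007  0.17   1.653 -0.     1.319  1.562]
turn [0. 0. 0.] shift [20.13  3.42 34.14] rows>= 9.0
turn [-8.989e+01  0.000e+00  4.000e-02] shift [20.13  3.42 34.14] rows>= 11.0
```

jog_arm(series=[[0,0,0,2.23,0.38,3.79,0.85],[0,0,0,2.23,0.38,3.79,0.85],[0,0,0,2.23,0.38,3.79,0.85],[0,0,0,2.23,0.38,3.79,0.85],[0,0,0,2.24,0.38,3.79,0.85],[0,0,0,2.24,0.38,3.79,0.85],[0,0,0,2.24,0.38,3.8,0.85],[0,0,0,2.24,0.38,3.8,0.85],[0,0,0,2.24,0.38,3.8,0.85],[-8.2,0,0,0,0,0,0.85],[-8.2,0,0,0,0,0,0.85],[-8.2,0,0,0,0,0,0.85],[-8.2,0,0,0,0,0,0.85],[-8.2,0,0,0,0,0,0.85],[-8.2,0,0,0,0,0,0.85],[-8.2,0,0,0,0,0,0.85],[-8.2,0,0,0,0,0,0.85],[-8.2,0,0,0,0,0,0.85],[-8.2,0,0,0,0,0,0.85],[-8,0,0,0,0,0,0.85]])

```text
clock: 4.65
eef_pos: [593.4, -345.3, 130.1]
tcp_rot: [-2.68, 1.57, -2.675]
contact_force: [0.1, 0.3, 1.0]
opening: 0.851
```

Run:
```python
from h import *
go([595,-344,33],down(0))
p,d,C=snap('wrist','w3')
```

```text
turn [ 0.28 -0.02  0.01] shift [9.71 0.13 0.16] rows>= 3.0
```

View pics/w3.png

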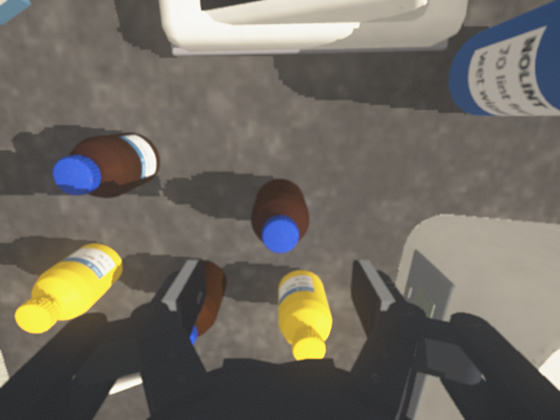

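Run:
```python
from h import *
I=load('wrist','w3');P=cloud(I[2],I[1])
print(P[235,281],P[280,415],P[235,430],P[330,470],P[300,430])
print(on_z(I[2],[(281,235)],88))
```

```text
[ 595.56497546 -343.57257763   87.65846503] [ 708.46353651 -399.67910199   46.7316833 ] [ 720.99358756 -363.7582104    35.32372049] [ 653.31508732 -333.12717449  192.67121011] [ 707.41770838 -400.08855804   75.09491291]
[[ 595.56096543 -343.4366028    88.        ]]
```

jog_arm(series=[[0,0,0,0,0.17,0.2,0.85],[0,0,0,3,0,0,0.85],[0,0,0,3,0,0,0.85],[0,0,0,2.7,0,0,0.85],[0,0,0,1,0,0,0.85],[0,0,0,0,0,0,0.85],[0,0,0,0,0,0,0.3],[0,0,0,0,0,0,0.3],[0,0,0,0,0,0,0.3],[0,0,0,0,0,0,0.3],[0,0,0,0,0,0,0.3]], force=40)

```text
clock: 5.8
eef_pos: [597.7, -342.6, 35.0]
tcp_rot: [-0.577, 1.568, -0.577]
contact_force: [-0.4, -0.7, 7.5]
opening: 0.497
```

jog_arm(series=[[0,0,0,-2,0,0,0.3],[0,0,0,-4,0,0,0.3],[0,0,0,-4,0,0,0.3],[0,0,0,-4,0,0,0.3],[0,0,0,-4,0,0,0.3],[0,0,0,-4,0,0,0.3],[0,0,0,0,0,0,0.3]])

```text
clock: 6.5
eef_pos: [599.4, -343.3, 260.8]
tcp_rot: [-0.52, 1.56, -0.52]
contact_force: [0.6, -1.1, -0.4]
opening: 0.499
```

Run:
```python
from h import *
print(r.sense()['contact_force'],r.sense()['opening'])
p,d,C=snap('wrist','w4')
go([670.8,4,255],down(-np.pi/2))
```

```text
[ 0.56787275 -1.07028296 -0.42007459] 0.49929840715419865
turn [90.    0.43 -0.12] shift [ 0.17 34.67  7.26] rows>= 11.0
```

View pics/w4.png

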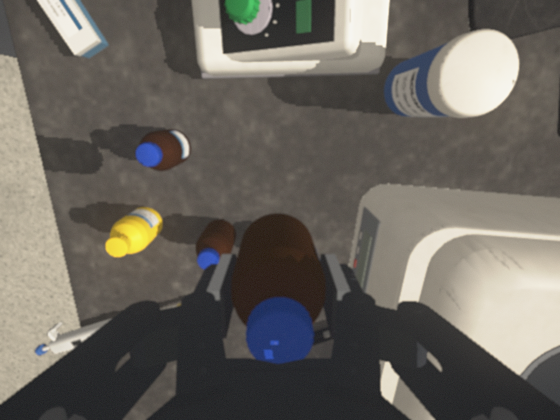

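```bash
cat >> h.py <<'E'
def held(name):
    I=load('wrist',name); z=np.load(f"pics/{name}.npz"); P=cloud(I[2],I[1]); p=I[0].astype(int)
    m=(p[...,2]>70)&(p[...,2]>p[...,0]+50); m[:230]=0; m[:,:200]=0; m[:,360:]=0
    Q=(P[m]-z['t'])@z['R']; Q=Q[np.isfinite(Q[:,0])]; top=Q[:,0].min(); k=Q[Q[:,0]<np.percentile(Q[:,0],20)+4]
    print('held cap: top tool-x',np.percentile(Q[:,0],5).round(1),'y range',np.percentile(k[:,1],[1,50,99]).round(1),'z range',np.percentile(k[:,2],[1,50,99]).round(1),len(k))
E
python3 - <<'E'
from h import *
held('w4'); print(tool()[1])
E
```

```text
held cap: top tool-x -53.6 y range [-9.3  1.8 11. ] z range [-10.3   0.6  12. ] 3010
[ 598.24458757 -342.67237218  257.42010127]
```

jog_arm(series=[[0,0,0,0,4.33,0.9,0.3],[0,0,0,0,4.33,0.9,0.3],[0,0,0,0,4.33,0.9,0.3],[0,0,0,0,4.33,0.9,0.3],[0,0,0,0,4.33,0.9,0.3],[0,0,0,0,4.33,0.9,0.3],[0,0,0,0,4.33,0.9,0.3],[0,0,0,0,4.33,0.9,0.3],[8.2,0,0,0,0,0,0.3],[8.2,0,0,0,0,0,0.3],[8.2,0,0,0,0,0,0.3],[8.2,0,0,0,0,0,0.3],[8.2,0,0,0,0,0,0.3],[8.2,0,0,0,0,0,0.3],[8.2,0,0,0,0,0,0.3],[8.2,0,0,0,0,0,0.3],[8.2,0,0,0,0,0,0.3],[8.2,0,0,0,0,0,0.3],[8.2,0,0,0,0,0,0.3]])

```text
clock: 8.45
eef_pos: [667.8, 4.6, 251.7]
tcp_rot: [-1.586, 1.569, 3.117]
contact_force: [-0.2, 0.0, -0.8]
opening: 0.502
```

Run:
```python
from h import *
r.grab_frame('side')
R,t=tool();print(t); off=R@[0,1,.5]; print(off)
go(np.array([670.8,4,91.])-off*[1,1,0],down(-np.pi/2+.025))
```

```text
[667.78340179   4.59660261 251.6737936 ]
[ 0.99083728 -0.51791607 -0.00210474]
turn [-2.46 -0.    0.12] shift [16.07  0.24  0.  ] rows>= 4.0
```

jog_arm(series=[[-2.5,0,0,0,0.24,0,0.3],[0,0,0,4,0,0,0.3],[0,0,0,4,0,0,0.3],[0,0,0,0,0,0,0.3]])

```text
clock: 8.9
eef_pos: [666.6, 4.6, 166.7]
tcp_rot: [-1.612, 1.56, -3.14]
contact_force: [-1.2, 0.5, -1.3]
opening: 0.499
```

Run:
```python
from h import *
p,d,C=snap('wrist','w5'); snap('side','s5')
R,t=tool(); off=R@[0,1,.5]; print(t,r.sense()['contact_force'])
go(np.array([670.8,4,91.])-off*[1,1,0],down(-np.pi/2+.025))
```

```text
[670.39430551   4.5959786  172.60438005] [ 1.32391403 -0.87375421  0.44895942]
turn [ 0.97 -0.01  0.13] shift [ 8.16 -0.04  0.01] rows>= 2.0
```

View pics/w5.png

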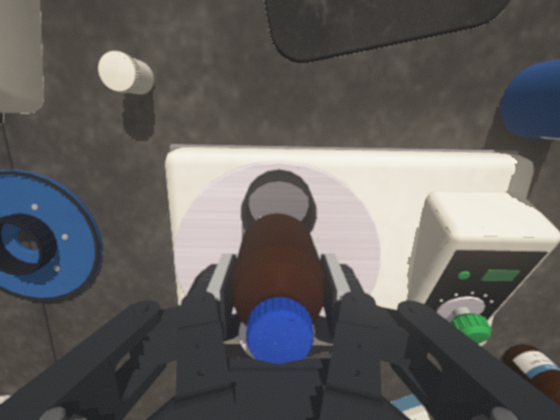

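jog_arm(series=[[0.9,0,0,1.5,0,0,0.3],[0,0,0,1.5,0,0,0.3],[0,0,0,1.5,0,0,0.3],[0,0,0,1.5,0,0,0.3],[0,0,0,1,0,0,0.3],[0,0,0,0.7,0,0,0.3],[0,0,0,0.4,0,0,0.3],[0,0,0,0,0,0,0.3],[0,0,0,0,0,0,0.3]])

```text
clock: 9.9
eef_pos: [671.4, 4.5, 92.5]
tcp_rot: [1.554, 1.57, 0.008]
contact_force: [-0.4, 0.4, -0.9]
opening: 0.502
```

Run:
```python
from h import *
p,d,C=snap('side','s6')
R,t=tool(); print(t,r.sense()['contact_force'])
cv2.imwrite('pics/s6c.png',cv2.resize(p[150:310,200:340,::-1],None,fx=3.6,fy=3.6,interpolation=cv2.INTER_CUBIC))
```

```text
[671.34908838   4.54915922  92.5719412 ] [ 0.49875046  0.05792428 -1.49465679]
```

View pics/s6c.png

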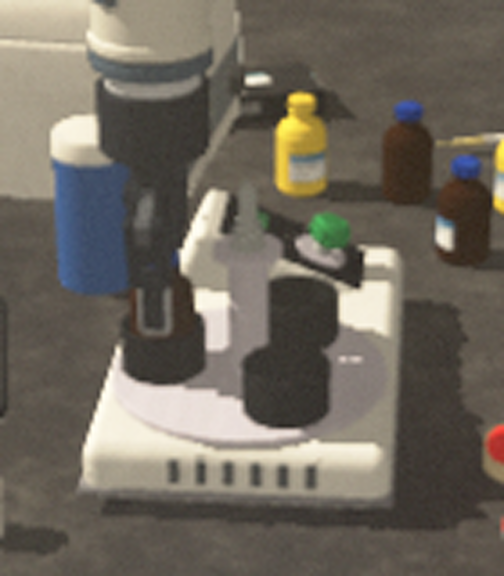

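jog_arm(series=[[0,0,0,0.12,0,0,0.3],[0,0,0,0,0,0,0.3],[0,0,0,0,0,0,0.75],[0,0,0,0,0,0,0.75],[0,0,0,0,0,0,0.75],[0,0,0,-1,0,0,0.75],[0,0,0,-2,0,0,0.75],[0,0,0,-3,0,0,0.75],[0,0,0,-4,0,0,0.75],[0,0,0,-3,0,0,0.75],[0,0,0,0,0,0,0.75]])

```text
clock: 11.05
eef_pos: [673.8, 4.6, 227.1]
tcp_rot: [1.551, 1.562, 0.005]
contact_force: [0.7, -0.0, 0.5]
opening: 0.75
```

Run:
```python
from h import *
snap('wrist','w7')
print(tool()[1],r.sense()['qpos'].round(2)); go([520.3,-425.2,150],down(-np.pi/2))
```

```text
[672.53136117   4.58210394 224.40743898] [ 0.    0.43  1.53 -0.    1.17  1.55]
turn [ 1.41  0.   -0.31] shift [  7.36 -16.32  42.59] rows>= 10.0
```

View pics/w7.png

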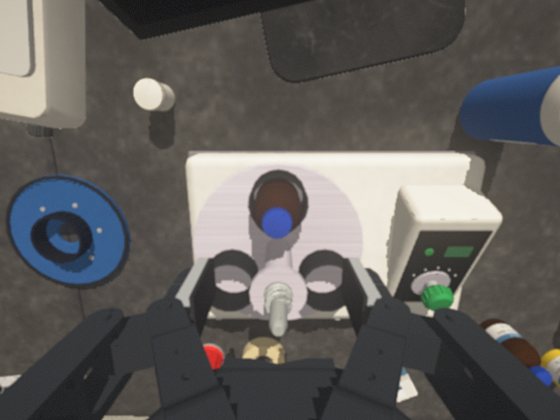

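jog_arm(series=[[0,0,0,0,-1.63,4.26,0.75],[0,0,0,0,-1.63,4.26,0.75],[0,0,0,0,-1.63,4.26,0.75],[0,0,0,0,-1.63,4.26,0.75],[0,0,0,0,-1.63,4.26,0.75],[0,0,0,0,-1.63,4.26,0.75],[0,0,0,0,-1.63,4.26,0.85],[0,0,0,0,-1.63,4.26,0.85],[0,0,0,0,-1.63,4.26,0.85],[0,0,0,0,-1.63,4.26,0.85],[1.4,0,0,3.7,0,0,0.85],[0,0,0,3.7,0,0,0.85],[0,0,0,0,0,0,0.85],[0,0,0,0,0,0,0.85]])

```text
clock: 12.5
eef_pos: [518.1, -424.8, 146.4]
tcp_rot: [-2.275, 1.568, 2.437]
contact_force: [0.0, -0.2, 0.3]
opening: 0.85
```

Run:
```python
from h import *
p,d,C=snap('wrist','w8'); P=cloud(C,d)
m=(p[...,2].astype(int)>90)&(p[...,2]>p[...,0].astype(int)+50)
n,l,s,c=cv2.connectedComponentsWithStats(m.astype(np.uint8))
for i in range(1,n):
    if s[i,4]>100: print(c[i].round(),s[i,4],np.nanmedian(P[l==i],axis=0).round(1),on_z(C,[c[i]],88).round(1))
print(tool()[1]);go([520.3,-425.2,33],down(-np.pi/2))
```

```text
[280. 224.] 982 [ 521.8 -426.2   87.7] [[ 522. -426.   88.]]
[123. 289.] 951 [ 469.5 -307.9   87.4] [[ 470.4 -308.5   88. ]]
[ 519.04048494 -425.36201538  147.85348324]
turn [ 0.04  0.01 -0.02] shift [11.49  0.12 -0.02] rows>= 3.0
```

View pics/w8.png

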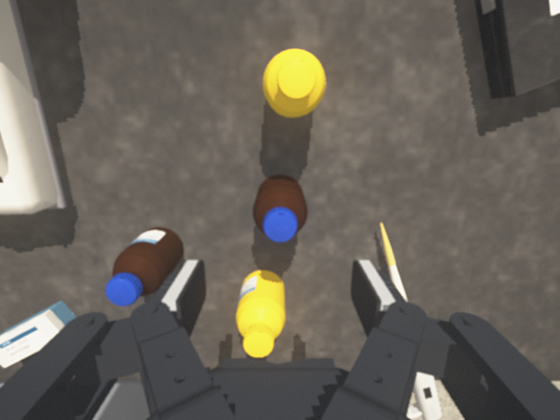

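jog_arm(series=[[0,0,0,0,0.17,0.03,0.85],[0,0,0,3,0,0,0.85],[0,0,0,3,0,0,0.85],[0,0,0,3,0,0,0.85],[0,0,0,1.8,0,0,0.85],[0,0,0,0.6,0,0,0.85],[0,0,0,0,0,0,0.85],[0,0,0,0,0,0,0.3],[0,0,0,0,0,0,0.3],[0,0,0,0,0,0,0.3],[0,0,0,0,0,0,0.3],[0,0,0,0,0,0,0.3],[0,0,0,-1,0,0,0.3],[0,0,0,-3,0,0,0.3],[0,0,0,-4,0,0,0.3],[0,0,0,-4,0,0,0.3],[0,0,0,-4,0,0,0.3],[0,0,0,-4,0,0,0.3],[0,0,0,-2,0,0,0.3],[0,0,0,0,0,0,0.3]])

```text
clock: 14.55
eef_pos: [521.6, -426.8, 257.9]
tcp_rot: [0.881, 1.564, -0.689]
contact_force: [0.2, 0.0, -1.6]
opening: 0.499
```

Run:
```python
from h import *
snap('wrist','w9'); held('w9')
print(tool()[1],r.sense()['opening']); go([579.8,53.5,255],down(np.radians(31.4)))
```

```text
held cap: top tool-x -53.8 y range [-9.1  2.  10.9] z range [-11.4  -0.3  11. ] 2995
[ 520.70849755 -426.10220968  255.20145401] 0.498862291795204
turn [-1.2139e+02  2.5000e-01  5.0000e-02] shift [ -0.07   5.91 -47.96] rows>= 15.0
```

View pics/w9.png

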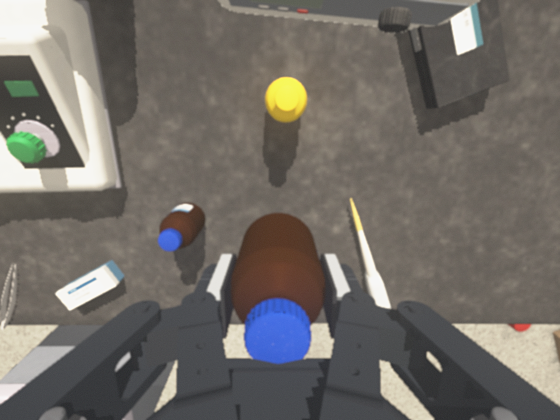

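jog_arm(series=[[0,0,0,0,0.49,-4,0.3],[0,0,0,0,0.49,-4,0.3],[0,0,0,0,0.49,-4,0.3],[0,0,0,0,0.49,-4,0.3],[0,0,0,0,0.49,-4,0.3],[0,0,0,0,0.49,-4,0.3],[0,0,0,0,0.49,-4,0.3],[0,0,0,0,0.49,-4,0.3],[0,0,0,0,0.49,-4,0.3],[0,0,0,0,0.49,-4,0.3],[0,0,0,0,0.5,-4,0.3],[0,0,0,0,0.5,-4,0.3],[-8.1,0,0,0,0,0,0.3],[-8.1,0,0,0,0,0,0.3],[-8.1,0,0,0,0,0,0.3],[-8.1,0,0,0,0,0,0.3],[-8.1,0,0,0,0,0,0.3],[-8.1,0,0,0,0,0,0.3],[-8.1,0,0,0,0,0,0.3],[-8.1,0,0,0,0,0,0.3]])

```text
clock: 16.6
eef_pos: [578.0, 54.3, 251.1]
tcp_rot: [-2.609, 1.568, -3.042]
contact_force: [-0.5, 0.7, -0.7]
opening: 0.501
```

jog_arm(series=[[-8.1,0,0,0,0,0,0.3],[-8.1,0,0,0,0,0,0.3],[-8.1,0,0,0,0,0,0.3],[-8.1,0,0,0,0,0,0.3],[-8.1,0,0,0,0,0,0.3],[-8.1,0,0,0,0,0,0.3],[-8,0,0,0,0,0,0.3],[0,0,0,0,0,0,0.3],[0,0,0,0,0,0,0.3]])

```text
clock: 17.5
eef_pos: [578.4, 54.3, 251.8]
tcp_rot: [2.702, 1.569, -3.037]
contact_force: [-0.0, -0.3, -0.4]
opening: 0.501
```

Run:
```python
from h import *
R,t=tool(); off=R@[0,1,-.2]; print(t,off,r.sense()['qpos'].round(2))
go(np.array([579.8,53.5,91.5])-off*[1,1,0],down(np.radians(31.4)))
```

```text
[578.41648127  54.29465429 251.76400765] [-0.68874544  0.75208262  0.00120521] [ 0.09  0.27  1.71 -0.    1.17 -0.45]
turn [-0.23 -0.1  -0.05] shift [16.03 -0.25  0.13] rows>= 4.0
```

jog_arm(series=[[0,0,0,0,-0.25,0.13,0.3],[0,0,0,3,0,0,0.3],[0,0,0,3,0,0,0.3],[0,0,0,3,0,0,0.3],[0,0,0,2,0,0,0.3],[0,0,0,1,0,0,0.3],[0,0,0,0,0,0,0.3],[0,0,0,0,0,0,0.3]])

```text
clock: 18.3
eef_pos: [582.2, 52.9, 133.6]
tcp_rot: [-0.442, 1.57, 0.105]
contact_force: [-0.2, 0.8, -0.8]
opening: 0.498
```

Run:
```python
from h import *
snap('wrist','w10')
R,t=tool(); off=R@[0,1,-.2]; print(t,r.sense()['contact_force'])
go(np.array([579.8,53.5,91.5])-off*[1,1,0],down(np.radians(31.4)))
```

```text
[582.46644095  52.98594253 134.01780522] [ 0.96825472  0.19407595 -0.69405591]
turn [-0.02  0.09  0.04] shift [ 4.25  0.09 -0.19] rows>= 1.0
```

View pics/w10.png

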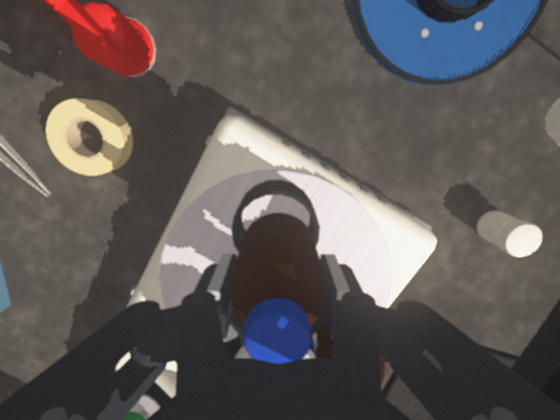

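jog_arm(series=[[0,0,0,0.8,0.07,-0.17,0.3],[0,0,0,1,0,0,0.3],[0,0,0,1,0,0,0.3],[0,0,0,0.8,0,0,0.3],[0,0,0,0.6,0,0,0.3],[0,0,0,0,0,0,0.3],[0,0,0,0,0,0,0.3],[0,0,0,0,0,0,0.3]])

```text
clock: 19.15
eef_pos: [579.7, 52.6, 90.6]
tcp_rot: [2.691, 1.571, -3.044]
contact_force: [0.2, 0.4, -0.7]
opening: 0.5
```

jog_arm(series=[[0,0,0,0,0,0,0.75],[0,0,0,0,0,0,0.75],[0,0,0,0,0,0,0.75],[0,0,0,-1,0,0,0.75],[0,0,0,-2,0,0,0.75],[0,0,0,-4,0,0,0.75],[0,0,0,-4,0,0,0.75],[0,0,0,-3,0,0,0.75],[0,0,0,-1,0,0,0.75],[0,0,0,0,0,0,0.75],[0,0,0,0,0,0,0.75]])

```text
clock: 20.25
eef_pos: [579.1, 52.6, 239.9]
tcp_rot: [2.666, 1.57, -3.069]
contact_force: [0.9, -0.2, 0.4]
opening: 0.749
```

Run:
```python
from h import *
print(tool()[1]); go([468,-305.5,239]); go([468,-305.5,140],down(np.radians(-28.6)))
```

```text
[579.06280301  52.59661673 239.94348187]
turn [0. 0. 0.] shift [  0.11 -24.77 -28.14] rows>= 8.0
turn [60.01 -0.08  0.  ] shift [ 10.01 -24.78 -28.13] rows>= 9.0
```

jog_arm(series=[[0,0,0,0,-2.753,-3.127,0.75],[0,0,0,0,-2.753,-3.127,0.75],[0,0,0,0,-2.753,-3.127,0.75],[0,0,0,0,-2.753,-3.127,0.75],[0,0,0,0,-2.753,-3.127,0.75],[0,0,0,0,-2.753,-3.127,0.75],[0,0,0,0,-2.753,-3.127,0.75],[0,0,0,0,-2.753,-3.127,0.85],[0,0,0,0,-2.753,-3.127,0.85],[7.5,0,0,1.2,0,0,0.85],[7.5,0,0,1.2,0,0,0.85],[7.5,0,0,1.2,0,0,0.85],[7.5,0,0,1.2,0,0,0.85],[7.5,0,0,1.2,0,0,0.85],[7.5,0,0,1.2,0,0,0.85],[7.5,0,0,1.2,0,0,0.85],[7.5,0,0,1.2,0,0,0.85],[0,0,0,0,0,0,0.85],[0,0,0,0,0,0,0.85]])

```text
clock: 22.15
eef_pos: [467.9, -305.0, 143.7]
tcp_rot: [3.056, 1.568, 2.561]
contact_force: [0.6, 0.2, 0.3]
opening: 0.85
```

Run:
```python
from h import *
p,d,C=snap('wrist','w11'); P=cloud(C,d)
m=(p[...,2].astype(int)>90)&(p[...,2]>p[...,0].astype(int)+50)
n,l,s,c=cv2.connectedComponentsWithStats(m.astype(np.uint8))
for i in range(1,n):
    if s[i,4]>100: print(c[i].round(),s[i,4],np.nanmedian(P[l==i],axis=0).round(1),on_z(C,[c[i]],88).round(1))
print(tool()[1]);go([468.4,-306.2,33],down(np.radians(-28.6)))
```

```text
[ 98. 107.] 200 [ 379.8 -162.3   27.2] [[ 409.  -180.4   88. ]]
[277. 230.] 978 [ 467.6 -304.3   87.8] [[ 467.8 -304.1   88. ]]
[ 468.39239951 -305.27614077  144.39303515]
turn [ 0.21 -0.07 -0.01] shift [11.14 -0.08  0.06] rows>= 3.0
```

View pics/w11.png

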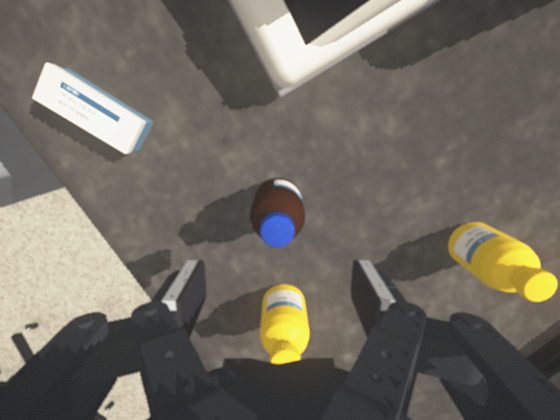

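jog_arm(series=[[0,0,0,0,0.05,-0.08,0.85],[0,0,0,3,0,0,0.85],[0,0,0,3,0,0,0.85],[0,0,0,3,0,0,0.85],[0,0,0,1.6,0,0,0.85],[0,0,0,0.5,0,0,0.85],[0,0,0,0,0,0,0.85],[0,0,0,0,0,0,0.3],[0,0,0,0,0,0,0.3],[0,0,0,0,0,0,0.3],[0,0,0,0,0,0,0.3],[0,0,0,0,0,0,0.3],[0,0,0,-1,0,0,0.3],[0,0,0,-3,0,0,0.3],[0,0,0,-4,0,0,0.3],[0,0,0,-4,0,0,0.3],[0,0,0,-4,0,0,0.3],[0,0,0,-4,0,0,0.3],[0,0,0,-2,0,0,0.3],[0,0,0,0,0,0,0.3]])

```text
clock: 24.2
eef_pos: [469.7, -305.7, 258.4]
tcp_rot: [-0.081, 1.564, -0.58]
contact_force: [-1.1, -0.2, -1.4]
opening: 0.505
```

Run:
```python
from h import *
snap('wrist','w12'); held('w12')
print(tool()[1],r.sense()['opening']); go([582,-50.2,255],down(np.radians(-28.6)))
```

```text
held cap: top tool-x -53.4 y range [-9.5  1.4 10.5] z range [-10.2   0.6  11.9] 2932
[ 468.78304901 -305.03964899  256.01301561] 0.5005627845590834
turn [0.02 0.22 0.02] shift [ 0.08 27.79 -2.25] rows>= 6.0
```

View pics/w12.png

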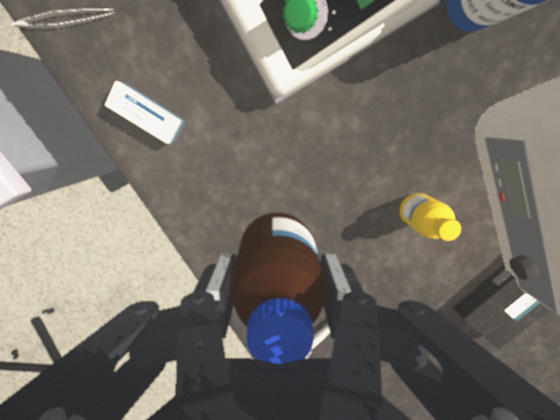

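jog_arm(series=[[0,0,0,0,3.96,-0.33,0.3],[0,0,0,0,3.96,-0.33,0.3],[0,0,0,0,3.96,-0.33,0.3],[0,0,0,0,3.96,-0.33,0.3],[0,0,0,0,3.96,-0.33,0.3],[0,0,0,0,3.96,-0.33,0.3],[0,0,0,0,3.96,-0.33,0.3],[0,0,0,0,0,0,0.3],[0,0,0,3,0,0,0.3],[0,0,0,3,0,0,0.3],[0,0,0,2,0,0,0.3],[0,0,0,0,0,0,0.3],[0,0,0,0,0,0,0.3]])

```text
clock: 25.55
eef_pos: [579.9, -50.6, 173.4]
tcp_rot: [-2.668, 1.569, 3.116]
contact_force: [-0.3, 0.6, -0.5]
opening: 0.508
```

Run:
```python
from h import *
snap('wrist','w13')
R,t=tool(); off=R@[0,1,.5]; print(t,off,r.sense()['contact_force'])
go(np.array([582,-50.2,91.])-off*[1,1,0],down(np.radians(-28.6)))
```

```text
[580.72894773 -50.59548067 174.35094064] [9.17764761e-01 6.38520025e-01 1.42257631e-04] [ 0.06804437 -0.30472668 -0.62859196]
turn [-0.01  0.01 -0.  ] shift [ 8.34 -0.    0.04] rows>= 2.0
```

View pics/w13.png

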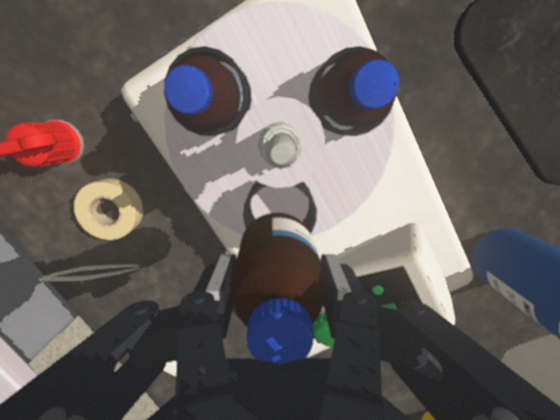

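jog_arm(series=[[0,0,0,1.5,0,0.04,0.3],[0,0,0,2,0,0,0.3],[0,0,0,2,0,0,0.3],[0,0,0,1.5,0,0,0.3],[0,0,0,0.9,0,0,0.3],[0,0,0,0.4,0,0,0.3],[0,0,0,0,0,0,0.3],[0,0,0,0,0,0,0.3],[0,0,0,0,0,0,0.75],[0,0,0,0,0,0,0.75],[0,0,0,0,0,0,0.75],[0,0,0,-1,0,0,0.75],[0,0,0,-2,0,0,0.75],[0,0,0,-4,0,0,0.75],[0,0,0,-4,0,0,0.75],[0,0,0,-4,0,0,0.75],[0,0,0,-3,0,0,0.75],[0,0,0,-1,0,0,0.75],[0,0,0,0,0,0,0.75]])

```text
clock: 27.5
eef_pos: [581.6, -50.5, 282.7]
tcp_rot: [0.418, 1.568, -0.081]
contact_force: [0.6, -0.3, -0.7]
opening: 0.749
```

Run:
```python
from h import *
snap('wrist','w14'); p,d,C=snap('top','t14')
P=cloud(C,d)
cv2.imwrite('pics/t14c.png',cv2.resize(p[120:290,120:340,::-1],None,fx=3.5,fy=3.5,interpolation=cv2.INTER_CUBIC))
print(tool()[1])
```

```text
[580.23760297 -50.36349243 279.71594112]
```

View pics/w14.png

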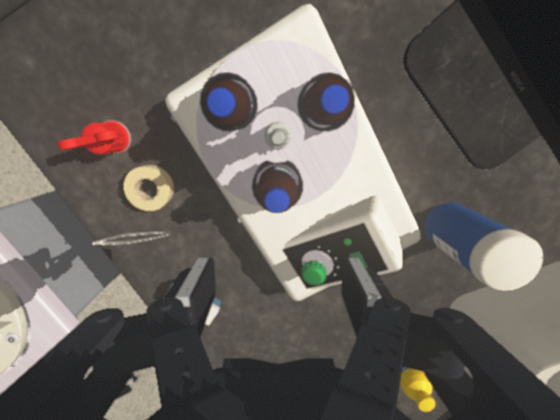

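View pics/t14c.png

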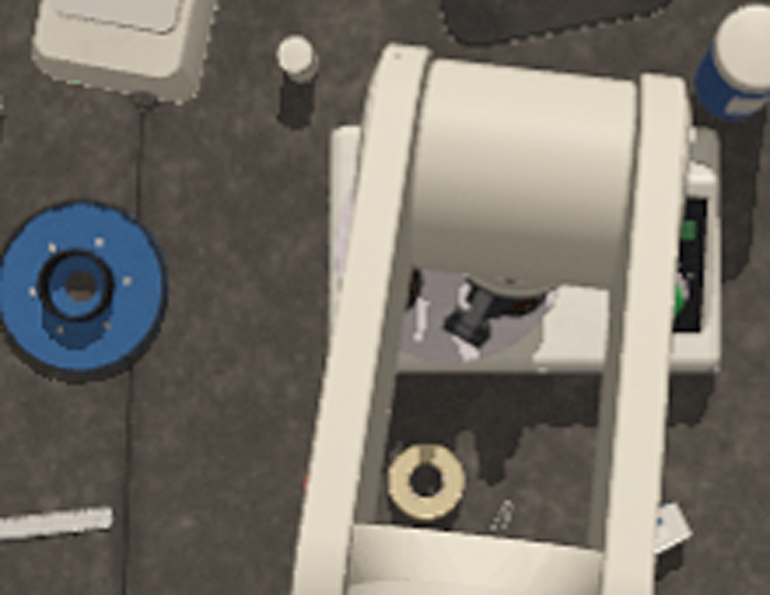

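```bash
cat >> meas.py <<'E'
def cover(I,c0):
    P=cloud(I[2],I[1]); p=I[0].astype(int)
    m=(p[...,2]>90)&(p[...,2]>p[...,0]+50)&(np.abs(P[...,2]-5)<14)&(np.hypot(P[...,0]-c0[0],P[...,1]-c0[1])<110)
    n,l,s,c=cv2.connectedComponentsWithStats(m.astype(np.uint8)); i=1+np.argmax(s[1:,4]); m=(l==i).astype(np.uint8)
    k,_=cv2.findContours(m,cv2.RETR_EXTERNAL,cv2.CHAIN_APPROX_NONE); k=max(k,key=cv2.contourArea).reshape(-1,2)
    B=on_z(I[2],k,5); q=circ(B,c0[:2]); 
    R=P.reshape(-1,3); g=(R[:,2]>23)&(R[:,2]<34)&(np.hypot(R[:,0]-q[0],R[:,1]-q[1])<40); R=R[g]
    print('disc',q.round(1),'disc z',np.nanmedian(P[m>0][:,2]).round(1),'collar',len(R),circ(R,q[:2]).round(1) if len(R)>8 else '', np.median(R[:,2]).round(1) if len(R) else '')
    return q
E
python3 - <<'E'
from meas import *
T=load('top','t14'); q=cover(T,on_z(T[2],[(143,201)],10)[0])
T=load('top','top0'); cover(T,on_z(T[2],[(160,192)],10)[0])
go([*q[:2]-[20,0],300],down(-np.pi/2))
E
```

```text
disc [572.1 323.8  69.4] disc z 6.7 collar 97 [572.8 322.1  28.9] 27.6
disc [601.8 272.8  69.5] disc z 6.7 collar 99 [602.8 271.7  28.8] 28.1
turn [ 6.141e+01 -6.000e-02  8.000e-02] shift [ -2.02  31.51 -20.38] rows>= 8.0
```

jog_arm(series=[[0,0,0,0,3.5,-2.27,0.9],[0,0,0,0,3.5,-2.27,0.9],[0,0,0,0,3.5,-2.27,0.9],[0,0,0,0,3.5,-2.27,0.9],[0,0,0,0,3.5,-2.27,0.9],[0,0,0,0,3.5,-2.27,0.9],[0,0,0,0,3.5,-2.27,0.95],[0,0,0,0,3.5,-2.27,0.95],[0,0,0,0,3.5,-2.27,0.95],[7.7,0,0,1,0,0,0.95],[7.7,0,0,1,0,0,0.95],[7.7,0,0,1,0,0,0.95],[7.7,0,0,1,0,0,0.95],[7.7,0,0,1,0,0,0.95],[7.7,0,0,1,0,0,0.95],[7.7,0,0,1,0,0,0.95],[7.6,0,0,1,0,0,0.95],[0,0,0,0,0,0,0.95],[0,0,0,0,0,0,0.95]])

```text
clock: 29.5
eef_pos: [551.6, 323.5, 199.4]
tcp_rot: [-1.051, 1.568, -2.619]
contact_force: [0.2, -0.1, -0.2]
opening: 0.951
```

Run:
```python
from meas import *
I=snap('wrist','w15'); q=cover(I,[572,322.5]); S=snap('side','s15')
T=snap('top','t15'); cover(T,[572,322.5])
print(tool()[1]); go([572.5,323,100],down(-np.pi/2))
```

```text
disc [572.2 322.3  71. ] disc z 5.4 collar 733 [572.9 321.9  28.9] 27.1
disc [572.7 321.3  66.3] disc z 6.7 collar 76 [572.7 322.4  29. ] 27.5
[552.37048326 323.98614068 200.98665783]
turn [ 0.05 -0.   -0.  ] shift [10.1   2.01  0.1 ] rows>= 3.0
```

View pics/w15.png

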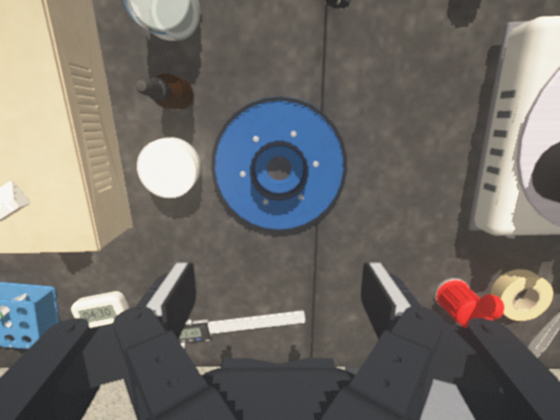

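View pics/s15.png

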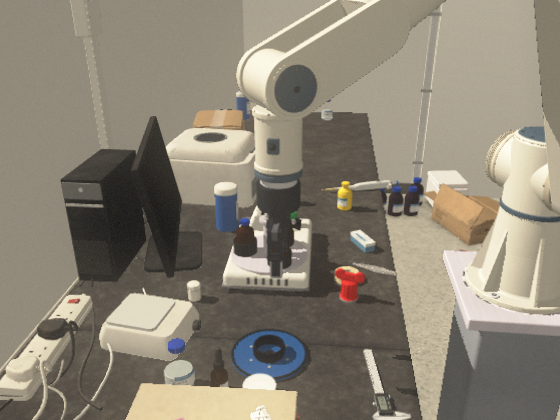

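View pics/t15.png

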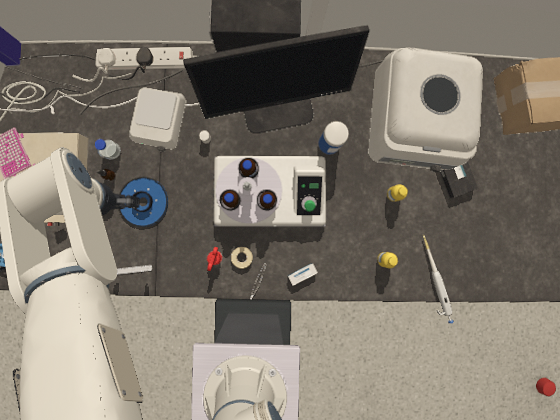

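Run:
```python
from meas import *
I=snap('side','s16'); print(r.sense()['clock'])
```

```text
29.7
```

View pics/s16.png

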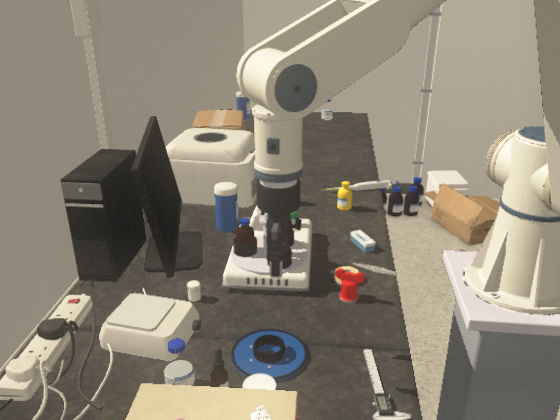

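jog_arm(series=[[0,0,0,2,1.03,0.1,0.95],[0,0,0,4,1.03,0.09,0.95],[0,0,0,4,0,0,0.95],[0,0,0,3,0,0,0.95],[0,0,0,1.5,0,0,0.95],[0,0,0,0,0,0,0.95],[0,0,0,0,0,0,0.95]])

```text
clock: 30.4
eef_pos: [573.6, 322.5, 57.1]
tcp_rot: [2.079, 1.569, 0.507]
contact_force: [0.4, 0.3, 0.3]
opening: 0.954
```

Run:
```python
from meas import *
I=snap('wrist','w17'); cover(I,[572,322.5])
print(tool()[1]); go([572.9,322,9],down(-np.pi/2))
```

```text
disc [572.3 322.4  71.1] disc z 5.5 collar 2183 [573.1 322.3  28.7] 27.1
[574.03452235 322.69690609  57.73716899]
turn [-0.07 -0.07 -0.13] shift [ 4.87 -0.12  0.08] rows>= 2.0
```

View pics/w17.png

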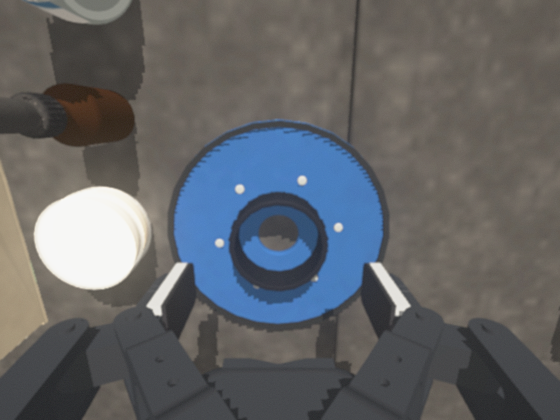

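jog_arm(series=[[0,0,0,2,-0.1,0.06,0.95],[0,0,0,1.5,0,0,0.95],[0,0,0,0.9,0,0,0.95],[0,0,0,0.4,0,0,0.95],[0,0,0,0,0,0,0.95],[0,0,0,0,0,0,0.5],[0,0,0,0,0,0,0.5],[0,0,0,0,0,0,0.5],[0,0,0,0,0,0,0.5],[0,0,0,0,0,0,0.5]], force=60)

```text
clock: 31.45
eef_pos: [572.6, 321.8, 9.0]
tcp_rot: [2.047, 1.569, 0.474]
contact_force: [-0.0, -0.3, 5.3]
opening: 0.69
```

jog_arm(series=[[0,0,0,-1,0,0,0.5],[0,0,0,-2,0,0,0.5],[0,0,0,-3,0,0,0.5],[0,0,0,-4,0,0,0.5],[0,0,0,-4,0,0,0.5],[0,0,0,-4,0,0,0.5],[0,0,0,-4,0,0,0.5],[0,0,0,-2,0,0,0.5],[0,0,0,-1,0,0,0.5],[0,0,0,0,0,0,0.5],[0,0,0,0,0,0,0.5]])

```text
clock: 32.55
eef_pos: [571.2, 321.0, 256.5]
tcp_rot: [-1.061, 1.569, -2.634]
contact_force: [0.3, -0.3, -3.4]
opening: 0.688
```

Run:
```python
from meas import *
I=snap('wrist','w18'); 
z=np.load('pics/w18.npz'); P=cloud(I[2],I[1]); p=I[0].astype(int)
m=(p[...,2]>80)&(p[...,2]>p[...,0]+45); 
Q=(P-z['t'])@z['R']; m&=(np.abs(Q[...,0])<25)
n,l,s,c=cv2.connectedComponentsWithStats(m.astype(np.uint8)); i=1+np.argmax(s[1:,4]); m=l==i
q=Q[m]; A=np.c_[q[:,1:],np.ones(len(q))]; co=np.linalg.lstsq(A,q[:,0],rcond=None)[0]; print('disc plane x=',co.round(4),len(q))
k,_=cv2.findContours(m.astype(np.uint8),cv2.RETR_EXTERNAL,cv2.CHAIN_APPROX_NONE); k=max(k,key=cv2.contourArea).reshape(-1,2); k=k[k[:,1]<270]
d,t=ray(I[2],k); d=d@z['R']; t=(t-z['t'])@z['R']; s_=(co[2]-t[0])/d[:,0]; B=t+d*s_[:,None]
print('disc centre in tool yz',circ(B[:,1:],[0,0]).round(1), circ(B[:,1:],[0,0],74.5).round(1))
print(tool()[1],r.sense()['contact_force'],r.sense()['wrist_torque'])
```

```text
disc plane x= [ 5.0000e-03 -1.4000e-03  3.4104e+00] 26630
disc centre in tool yz [ 3.9 -0.2 67.2] [-5.7 -0.1 30. ]
[571.01070411 320.91641093 256.02826334] [ 0.3945657   0.65633395 -3.62229975] [-0.01500467  0.01570491  0.00452259]
```

View pics/w18.png

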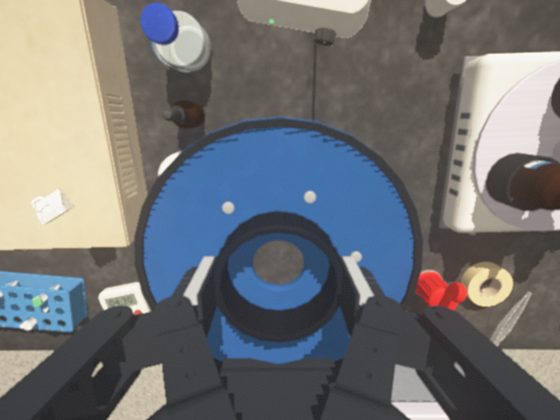

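```bash
cat >> meas.py <<'E'
def held_cover(name):
    I=load('wrist',name); z=np.load(f'pics/{name}.npz'); p=I[0].astype(int)
    b=(p[...,2]>p[...,0]+25).astype(np.uint8)
    sub=1-b[225:300,235:325]; n,l,s,c=cv2.connectedComponentsWithStats(sub)
    lab=l[262-225,278-235]; k,_=cv2.findContours((l==lab).astype(np.uint8),cv2.RETR_EXTERNAL,cv2.CHAIN_APPROX_NONE); k=max(k,key=cv2.contourArea).reshape(-1,2)+[235,225]
    def onx(k,x):
        d,t=ray(I[2],k); d=d@z['R']; t=(t-z['t'])@z['R']; return (t+d*((x-t[0])/d[:,0])[:,None])[:,1:]
    for x in (3.4,9.4): print('hole',s[lab][:4],circ(onx(k,x),[0,0]).round(1))
    # outer rim: blue region dilated rows, columns at widest
    Q=(cloud(I[2],I[1])-z['t'])@z['R']; m=(np.abs(Q[...,0]-6)<7)&(np.hypot(Q[...,1],Q[...,2])<85)
    v,u=np.where(m[:250]); 
    top=[];
    for uu in range(150,410,4):
        vv=v[u==uu]; 
        if len(vv): top.append((uu,vv.min()))
    B=onx(np.array(top),4.); print('rim',circ(B,[0,0]).round(1))
E
python3 - <<'E'
from meas import *
held_cover('w18')
go([609,2.4,256])
E
```

```text
hole [18 15 51 44] [ 2.3  0.1 12.9]
hole [18 15 51 44] [-0.8  0.1 13.5]
rim [ 0.1  0.1 75.8]
turn [0. 0. 0.] shift [ 0.04  3.85 31.85] rows>= 7.0
```

jog_arm(series=[[0,0,0,0,0.5,4,0.5],[0,0,0,0,0.5,4,0.5],[0,0,0,0,0.5,4,0.5],[0,0,0,0,0.5,4,0.5],[0,0,0,0,0.5,4,0.5],[0,0,0,0,0.5,4,0.5],[0,0,0,0,0.5,4,0.5],[0,0,0,0,0.47,3.8,0.5],[0,0,0,0,0,0,0.5],[0,0,0,0,0,0,0.5]])

```text
clock: 33.6
eef_pos: [610.4, 2.7, 256.3]
tcp_rot: [-1.701, 1.568, 3.007]
contact_force: [0.2, 0.7, -2.1]
opening: 0.692
```

Run:
```python
from meas import *
I=snap('wrist','w19'); held_cover('w19'); print(tool()[1], proj(I[2],[[611,2.5,196]]))
go([610.8,2.5,220],down(-np.pi/2))
```

```text
hole [18 15 51 44] [ 2.5  0.2 13. ]
hole [18 15 51 44] [-0.5  0.2 13.6]
rim [ 0.1  0.1 75.8]
[610.47579317   3.58313041 256.57324214] [[278.10892734 227.54786178]]
turn [-0.13 -0.03  0.13] shift [3.66 0.04 0.11] rows>= 1.0
```

View pics/w19.png

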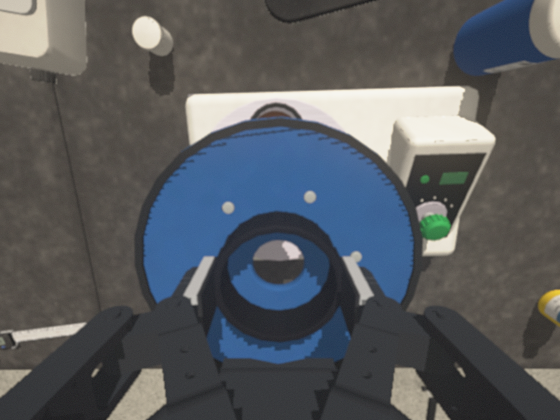

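jog_arm(series=[[0,0,0,1,0.03,0.1,0.5],[0,0,0,1.5,0,0,0.5],[0,0,0,1,0,0,0.5],[0,0,0,0.8,0,0,0.5],[0,0,0,0.8,0,0,0.5],[0,0,0,0.8,0,0,0.5],[0,0,0,0,0,0,0.5],[0,0,0,0,0,0,0.5]])

```text
clock: 34.45
eef_pos: [611.5, 2.3, 198.9]
tcp_rot: [-1.328, 1.571, -2.9]
contact_force: [-0.0, -0.2, -2.4]
opening: 0.691
```

Run:
```python
from meas import *
I=snap('wrist','w20'); print(tool()[1],r.sense()['contact_force'], proj(I[2],[[611,2.5,196]]))
cv2.imwrite('pics/w20c.png',cv2.resize(I[0][180:330,190:370,::-1],None,fx=4,fy=4,interpolation=cv2.INTER_CUBIC))
go([610.8,2.5,170],down(-np.pi/2))
```

```text
[611.67101505   2.34566049 199.22989946] [-0.30482636  0.17409992 -1.33544132] [[277.54057913 267.18815213]]
turn [-0.09 -0.   -0.03] shift [ 2.92 -0.09 -0.02] rows>= 1.0
```

View pics/w20c.png

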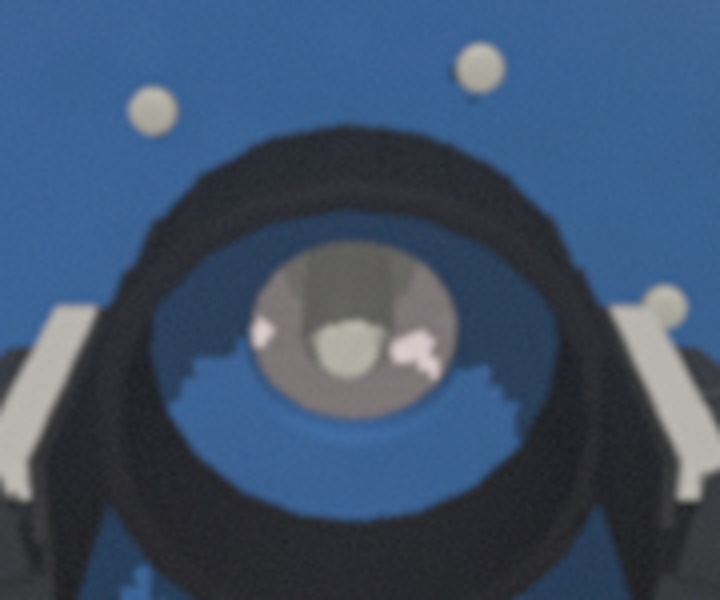

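jog_arm(series=[[0,0,0,0.5,-0.06,-0.08,0.5],[0,0,0,0.5,0,0,0.5],[0,0,0,0.5,0,0,0.5],[0,0,0,0.5,0,0,0.5],[0,0,0,0.5,0,0,0.5],[0,0,0,0.4,0,0,0.5],[0,0,0,0,0,0,0.5],[0,0,0,0,0,0,0.5]])

```text
clock: 35.3
eef_pos: [610.8, 3.2, 169.8]
tcp_rot: [-1.63, 1.571, 3.081]
contact_force: [0.6, 0.2, -2.4]
opening: 0.681
```

Run:
```python
from meas import *
I=snap('wrist','w21'); print(tool()[1],r.sense()['contact_force'], proj(I[2],[[611,2.5,196]]))
cv2.imwrite('pics/w21c.png',cv2.resize(I[0][180:330,190:370,::-1],None,fx=4,fy=4,interpolation=cv2.INTER_CUBIC))
go([610.8,2.5,160],down(-np.pi/2))
```

```text
[610.92329699   3.16088183 170.01074447] [ 0.57245705  0.07405729 -1.54204879] [[279.39604834 297.15399727]]
turn [-0.09 -0.   -0.01] shift [ 1.   -0.01  0.07] rows>= 1.0
```

View pics/w21c.png

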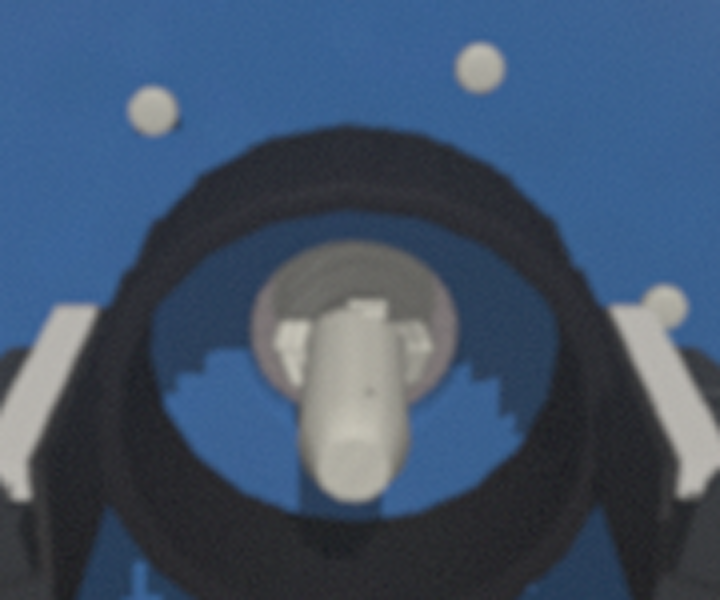

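jog_arm(series=[[0,0,0,0.3,0,0,0.5],[0,0,0,0.3,0,0,0.5],[0,0,0,0.2,0,0,0.5],[0,0,0,0.2,0,0,0.5],[0,0,0,0.1,0,0,0.5],[0,0,0,0,0,0,0.5],[0,0,0,0,0,0,0.5]])

```text
clock: 36.05
eef_pos: [610.8, 3.2, 159.0]
tcp_rot: [1.594, 1.571, 0.021]
contact_force: [-1.9, -0.6, -0.4]
opening: 0.692
```

jog_arm(series=[[0,0,0,0.1,0,0,0.5],[0,0,0,0,0,0,0.5],[0,0,0,0,0,0,0.5]])

```text
clock: 36.35
eef_pos: [610.8, 3.2, 158.9]
tcp_rot: [1.729, 1.57, 0.157]
contact_force: [-5.3, -0.4, 7.8]
opening: 0.689
```

Seated. Release and lift, then verify.

jog_arm(series=[[0,0,0,0,0,0,0.95],[0,0,0,0,0,0,0.95],[0,0,0,0,0,0,0.95],[0,0,0,0,0,0,0.95],[0,0,0,-1,0,0,0.95],[0,0,0,-2,0,0,0.95],[0,0,0,-4,0,0,0.95],[0,0,0,-4,0,0,0.95],[0,0,0,-3,0,0,0.95],[0,0,0,-1,0,0,0.95],[0,0,0,0,0,0,0.95],[0,0,0,0,0,0,0.95]])

```text
clock: 37.55
eef_pos: [610.1, 3.2, 306.7]
tcp_rot: [-1.577, 1.569, 3.133]
contact_force: [0.2, -0.9, -0.5]
opening: 0.949
```

```bash
cat >> meas.py <<'E'
def seated(name):
    I=load('wrist',name); P=cloud(I[2],I[1]); p=I[0].astype(int)
    m=(p[...,2]>80)&(p[...,2]>p[...,0]+45)&(np.abs(P[...,2]-155)<15)&(np.hypot(P[...,0]-611,P[...,1]-2.5)<80)
    q=P[m]; co=np.linalg.lstsq(np.c_[q[:,:2]-[611,2.5],np.ones(len(q))],q[:,2],rcond=None)[0]
    B=band(I,173,182,[611,2.5],40); B=B[np.hypot(B[:,0]-611,B[:,1]-2.5)>18]
    print('disc plane',co.round(4),len(q),'collar',circ(B,[611,2.5]).round(1),len(B))
E
python3 - <<'E'
from meas import *
I=snap('wrist','w22'); print(tool()[1],r.sense()['contact_force']); seated('w22')
P=cloud(I[2],I[1]); p=I[0].astype(int); m=(p[...,0]>150)&(p[...,1]<70)&(p[...,2]<70)
q=P[m]; q=q[(q[:,2]>0)&(q[:,2]<90)]; print(len(q),np.nanmedian(q,axis=0) if len(q) else '')
E
```

```text
[609.90958235   3.14134188 306.08722343] [-0.15244119  0.23031209 -0.80366517]
disc plane [-2.900000e-03 -5.000000e-04  1.554813e+02] 12910 collar [611.4   2.5  28.6] 922
719 [420.87136245  98.17985677  45.80246978]
```

View pics/w22.png

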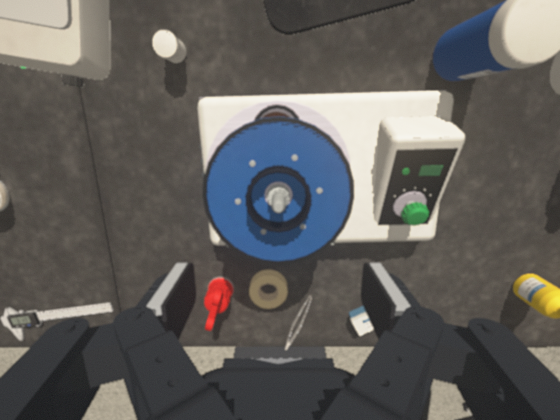

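```bash
cat >> meas.py <<'E'
def nut(I,c0,zlo=50,zhi=80,rad=50):
    P=cloud(I[2],I[1]); p=I[0].astype(int); m=(p[...,0]>110)&(p[...,1]<80)&(p[...,2]<80)&(P[...,2]>zlo)&(P[...,2]<zhi)&(np.hypot(P[...,0]-c0[0],P[...,1]-c0[1])<rad)
    q=P[m]; (c,sz,a)=cv2.minAreaRect(q[:,:2].astype(np.float32)); e,v=np.linalg.eigh(np.cov(q[:,:2].T)); ax=v[:,1]
    print('nut',len(q),'rect',np.round(c,1),np.round(sz,1),'mean',q.mean(0).round(1),'axis deg',np.degrees(np.arctan2(ax[1],ax[0])).round(1)%180,'ztop',np.percentile(q[:,2],95).round(1))
E
python3 - <<'E'
from meas import *
nut(load('top','top0'),[412,98],60); nut(load('wrist','w2'),[412,98],60); nut(load('wrist','w22'),[412,98],60); nut(load('top','t15'),[412,98],60)
go([400,98,220])
E
```

```text
nut 81 rect [411.6  99.3] [10.  68.9] mean [411.4  98.8  68. ] axis deg 162.8 ztop 74.0
nut 281 rect [412.3 100.1] [10.  67.1] mean [414.6  99.2  67.5] axis deg 163.4 ztop 71.5
nut 284 rect [412.2 100.2] [10.  68.4] mean [415.6  99.2  67.4] axis deg 163.3 ztop 71.4
nut 85 rect [411.4  99.3] [10.2 69.4] mean [412.6  98.9  68.4] axis deg 163.1 ztop 73.9
turn [0. 0. 0.] shift [  8.66 -20.98  -9.45] rows>= 6.0
```

jog_arm(series=[[0,0,0,0,-3.96,-1.93,0.95],[0,0,0,0,-3.96,-1.93,0.95],[0,0,0,2,-3.96,-1.93,0.6],[0,0,0,3,-3.96,-1.93,0.6],[0,0,0,3,-3.96,-1.93,0.6],[-8.2,0,0,1,0,0,0.6],[-8.2,0,0,1,0,0,0.6],[-8.2,0,0,1,0,0,0.6],[-8.2,0,0,1,0,0,0.6],[-8.2,0,0,1,0,0,0.6],[-8.2,0,0,1,0,0,0.6],[-8.2,0,0,0,0,0,0.6],[-8.2,0,0,0,0,0,0.6],[-8.2,0,0,0,0,0,0.6],[-8.2,0,0,0,0,0,0.6],[-8.2,0,0,0,0,0,0.6],[-8.2,0,0,0,0,0,0.6],[-8.2,0,0,0,0,0,0.6],[-8.2,0,0,0,0,0,0.6],[-8.2,0,0,0,0,0,0.6]])

```text
clock: 39.6
eef_pos: [416.6, 97.3, 170.1]
tcp_rot: [2.781, 1.568, -2.922]
contact_force: [0.1, -0.1, -1.0]
opening: 0.598
```

jog_arm(series=[[-8.2,0,0,0,0,0,0.6],[-8.2,0,0,0,0,0,0.6],[-8.2,0,0,0,0,0,0.6],[-8.2,0,0,0,0,0,0.6],[-7.4,0,0,0,0,0,0.6],[0,0,0,0,0,0,0.6],[0,0,0,0,0,0,0.6]])

```text
clock: 40.3
eef_pos: [417.1, 97.4, 170.7]
tcp_rot: [2.086, 1.569, -2.925]
contact_force: [-0.1, -0.9, -0.7]
opening: 0.603
```

Run:
```python
from meas import *
I=snap('wrist','w23'); print(tool()[1],r.sense()['qpos'].round(2)); nut(I,[412,99.5],60)
go([412,99.5,51],down(np.radians(73.2)))
```

```text
[417.2511038   97.44111365 170.89689573] [ 0.23  0.12  2.09  0.    0.93 -1.05]
nut 632 rect [411.  100.4] [ 9.5 67.6] mean [406.5 101.8  67.2] axis deg 163.1 ztop 71.1
turn [-0.29 -0.04 -0.07] shift [11.99  0.55  0.05] rows>= 3.0
```

View pics/w23.png

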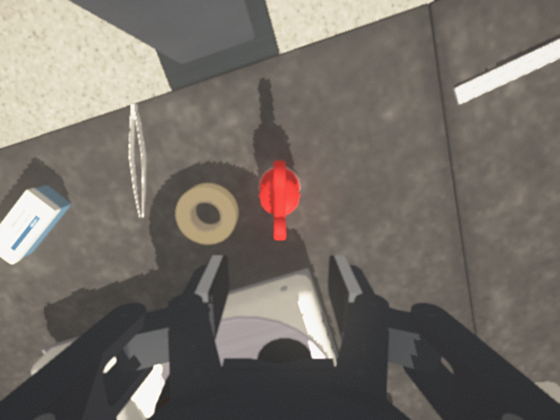

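jog_arm(series=[[-0.3,0,0,2,0.3,0.05,0.6],[0,0,0,3,0.3,0.04,0.6],[0,0,0,3,0,0,0.6],[0,0,0,2.4,0,0,0.6],[0,0,0,1,0,0,0.5],[0,0,0,0.4,0,0,0.5],[0,0,0,0,0,0,0.5],[0,0,0,0,0,0,0.5]])

```text
clock: 41.15
eef_pos: [413.0, 100.3, 54.4]
tcp_rot: [-1.054, 1.569, 0.227]
contact_force: [0.0, -0.1, 0.8]
opening: 0.499
```

Run:
```python
from meas import *
I=snap('wrist','w24'); print(r.sense()['contact_force']); nut(I,[412,99.5],60)
go([411.6,100,51],down(np.radians(73.2)))
```

```text
[1.24576745 0.2951247  0.13372961]
nut 1272 rect [410.4 100.6] [10.  67.4] mean [403.9 102.6  67.4] axis deg 162.9 ztop 70.8
turn [0.19 0.05 0.09] shift [ 0.35  0.14 -0.08] rows>= 1.0
```

View pics/w24.png

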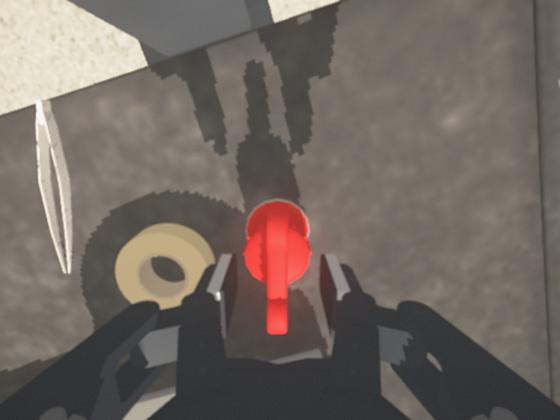

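jog_arm(series=[[0,0,0,0.25,0.12,-0.07,0.5],[0,0,0,0,0,0,0.3],[0,0,0,0,0,0,0],[0,0,0,0,0,0,0],[0,0,0,0,0,0,0],[0,0,0,0,0,0,0],[0,0,0,0,0,0,0]], force=60)

```text
clock: 41.9
eef_pos: [411.2, 99.9, 51.4]
tcp_rot: [-0.857, 1.57, 0.424]
contact_force: [-1.6, 0.3, 6.1]
opening: 0.095
```

jog_arm(series=[[0,0,0,-1,0,0,0],[0,0,0,-2,0,0,0],[0,0,0,-3,0,0,0],[0,0,0,-4,0,0,0],[0,0,0,-4,0,0,0],[0,0,0,-4,0,0,0],[0,0,0,-4,0,0,0],[0,0,0,-2,0,0,0],[0,0,0,-1,0,0,0],[0,0,0,0,0,0,0],[0,0,0,0,0,0,0]])

```text
clock: 43.0
eef_pos: [410.3, 99.7, 300.1]
tcp_rot: [2.091, 1.569, -2.911]
contact_force: [0.2, 0.8, -0.2]
opening: 0.105
```

Run:
```python
from meas import *
I=snap('wrist','w25'); print(tool()[1],r.sense()['contact_force'],r.sense()['qpos'].round(2)); 
z=np.load('pics/w25.npz'); Q=(cloud(I[2],I[1])-z['t'])@z['R']; p=I[0].astype(int)
m=(p[...,0]>110)&(p[...,1]<80)&(p[...,2]<80)&(np.hypot(Q[...,1],Q[...,2])<60)&(Q[...,0]>-30)&(Q[...,0]<60); q=Q[m]
for lo in range(-24,56,4):
    k=q[(q[:,0]>=lo)&(q[:,0]<lo+4)]
    if len(k): print(lo,len(k),'y',np.percentile(k[:,1],[1,50,99]).round(1),'z',np.percentile(k[:,2],[1,50,99]).round(1))
go([611.2,2.5,300])
```

```text
[410.14786767  99.62460008 299.70046601] [ 0.14679801  1.16589108 -0.62651818] [ 0.23 -0.04  1.95  0.    1.24 -1.05]
-24 75 y [-24.   21.   27.1] z [-4.4  0.4  4.5]
-20 1041 y [-28.4  17.4  31.3] z [-4.5  0.4  4.9]
-16 890 y [-14.3   5.3  33.5] z [-4.5  0.4  4.9]
-12 92 y [ 5.2 33.8 34.6] z [-5.3 -0.   5. ]
-8 69 y [ 6.1 33.9 34.5] z [-15.   -0.   15.4]
0 10 y [ 5.9 10.2 11.7] z [-8.4 -6.6 12.2]
4 603 y [ 0.9  8.9 15.4] z [-16.4   6.3  17.4]
8 142 y [ 0.6 13.1 16.4] z [-17.3   6.7  17.8]
12 124 y [ 0.6 12.7 16.6] z [-18.   -6.7  18.7]
16 83 y [ 0.4 13.  16.5] z [-18.4  -6.3  18.5]
20 82 y [ 0.5 12.6 16.4] z [-18.3   7.4  18.8]
24 83 y [ 0.4 12.5 16.4] z [-18.3  -6.6  18.8]
28 61 y [ 0.3 13.1 16.6] z [-18.5   7.1  17.7]
32 62 y [ 9.2 12.8 16.5] z [-15.8   7.6  16.6]
36 52 y [ 8.9 12.5 16.4] z [-16.1  -7.   16.7]
40 55 y [ 9.2 12.8 16.6] z [-15.7  -7.   16.3]
44 289 y [-0.2 13.9 20.2] z [-19.5  -3.3  19.2]
48 30 y [ 6.1 17.3 20.4] z [-18.8  -5.3  14.1]
turn [0. 0. 0.] shift [ -0.07 -22.04  -3.57] rows>= 5.0
```

View pics/w25.png

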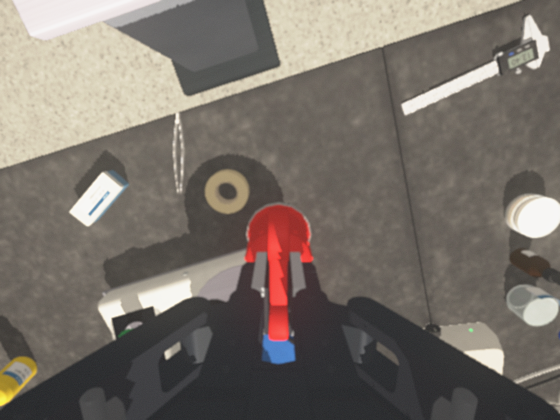

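jog_arm(series=[[0,0,0,0,-3.67,-0.6,0],[0,0,0,0,-3.67,-0.6,0],[0,0,0,0,-3.67,-0.6,0],[0,0,0,0,-3.67,-0.6,0],[0,0,0,0,-3.67,-0.6,0],[0,0,0,0,-3.67,-0.57,0],[-8.2,0,0,0,0,0,0],[-8.2,0,0,0,0,0,0],[-8.2,0,0,0,0,0,0],[-8.2,0,0,0,0,0,0],[-8.2,0,0,0,0,0,0],[-8.2,0,0,0,0,0,0],[-8.2,0,0,0,0,0,0],[-8.2,0,0,0,0,0,0],[-8.2,0,0,0,0,0,0],[-8.2,0,0,0,0,0,0],[-8,0,0,0,0,0,0],[0,0,0,0,0,0,0],[0,0,0,0,0,0,0]])

```text
clock: 44.95
eef_pos: [611.4, 2.7, 299.7]
tcp_rot: [0.31, 1.569, -3.125]
contact_force: [-0.4, 0.5, -1.2]
opening: 0.099
```

Run:
```python
from meas import *
I=snap('wrist','w26'); R,t=tool(); print(t,r.sense()['qpos'].round(2)); seated('w26')
off=R@[0,-1,.2]; print(off); go(np.array([611.2,2.5,262])-off*[1,1,0])
```

```text
[611.46785537   2.78501886 299.99127052] [ 0.    0.28  1.58  0.    1.28 -2.85]
disc plane [8.000000e-04 2.300000e-03 1.553938e+02] 10442 collar [610.6   2.7  28.7] 633
[ 9.77026175e-02  1.01511289e+00 -1.37468564e-04]
turn [0. 0. 0.] shift [ 3.8   0.13 -0.01] rows>= 1.0
```

View pics/w26.png

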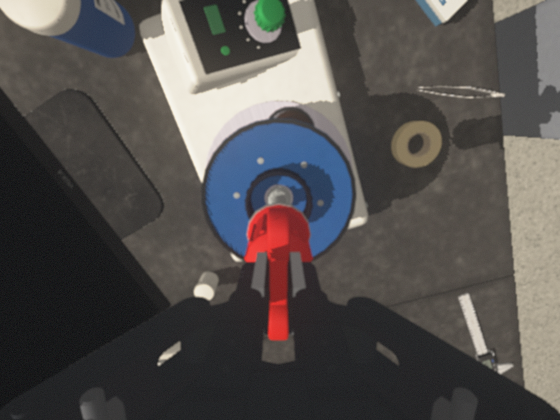

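jog_arm(series=[[0,0,0,1.5,0.11,0,0],[0,0,0,1.5,0,0,0],[0,0,0,1.3,0,0,0],[0,0,0,0.8,0,0,0],[0,0,0,0.4,0,0,0],[0,0,0,0.4,0,0,0],[0,0,0,0,0,0,0],[0,0,0,0,0,0,0]])

```text
clock: 45.8
eef_pos: [611.8, 1.7, 242.5]
tcp_rot: [-2.813, 1.57, 0.039]
contact_force: [0.2, -0.7, -0.9]
opening: 0.097
```

Run:
```python
from meas import *
I=snap('wrist','w27'); R,t=tool(); print(t,r.sense()['contact_force'])
off=R@[0,-1,.2]; go(np.array([611.,2.5,232])-off*[1,1,0],down(np.radians(163.2)))
cv2.imwrite('pics/w27c.png',cv2.resize(I[0][150:300,190:370,::-1],None,fx=4,fy=4,interpolation=cv2.INTER_CUBIC))
```

```text
[611.85328048   1.71477094 242.63437643] [-0.07585047 -0.7556658  -0.43265459]
turn [ 0.21 -0.05  0.02] shift [1.06 0.05 0.09] rows>= 1.0
```

View pics/w27c.png

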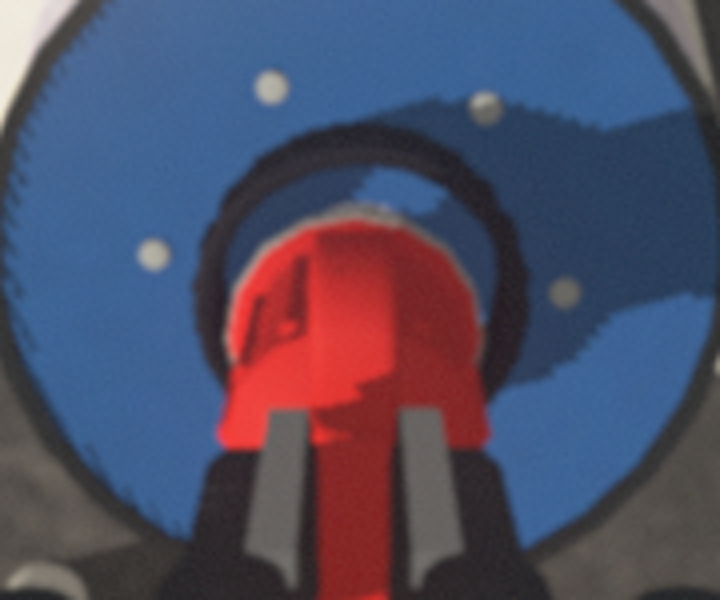

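jog_arm(series=[[0,0,0,0.4,0.04,0.07,0],[0,0,0,0.4,0,0,0],[0,0,0,0.4,0,0,0],[0,0,0,0.3,0,0,0],[0,0,0,0.2,0,0,0],[0,0,0,0,0,0,0],[0,0,0,0,0,0,0]])

```text
clock: 46.55
eef_pos: [610.7, 1.6, 225.0]
tcp_rot: [-0.156, 1.57, 2.696]
contact_force: [0.7, 1.4, -2.2]
opening: 0.096
```

Inside. Lower gently to the thread.

jog_arm(series=[[0,0,0,0.3,0,0,0],[0,0,0,0,0,0,0],[0,0,0,0,0,0,0]])

```text
clock: 46.85
eef_pos: [610.7, 1.6, 222.0]
tcp_rot: [-0.385, 1.571, 2.467]
contact_force: [1.0, 2.2, -2.2]
opening: 0.098
```

jog_arm(series=[[0,0,0,0.2,0,0,0],[0,0,0,0,0,0,0],[0,0,0,0,0,0,0]])

```text
clock: 47.15
eef_pos: [610.7, 1.6, 219.9]
tcp_rot: [-0.425, 1.571, 2.427]
contact_force: [1.6, 2.3, -1.9]
opening: 0.098
```

jog_arm(series=[[0,0,0,0.2,0,0,0],[0,0,0,0,0,0,0],[0,0,0,0,0,0,0]])

```text
clock: 47.45
eef_pos: [610.7, 1.6, 218.0]
tcp_rot: [-0.605, 1.571, 2.247]
contact_force: [1.5, 2.4, -2.3]
opening: 0.098
```

jog_arm(series=[[0,0,0,0.2,-0.04,0,0],[0,0,0,0,0,0,0],[0,0,0,0,0,0,0]])

```text
clock: 47.75
eef_pos: [610.8, 1.8, 215.9]
tcp_rot: [1.013, 1.57, -2.418]
contact_force: [0.4, 1.6, -2.1]
opening: 0.1
```

jog_arm(series=[[0,0,0,0.2,0,0,0],[0,0,0,0,0,0,0],[0,0,0,0,0,0,0]])

```text
clock: 48.05
eef_pos: [611.0, 1.8, 214.6]
tcp_rot: [3.131, 1.57, -0.3]
contact_force: [-0.2, 1.2, 5.3]
opening: 0.097
```

jog_arm(series=[[8,0,0,0.03,0,0,0],[8,0,0,0.03,0,0,0],[8,0,0,0.03,0,0,0],[8,0,0,0.03,0,0,0],[8,0,0,0.03,0,0,0],[8,0,0,0.03,0,0,0],[8,0,0,0.03,0,0,0],[8,0,0,0.03,0,0,0],[0,0,0,0,0,0,0]])

```text
clock: 48.95
eef_pos: [610.8, 1.9, 212.2]
tcp_rot: [-1.273, 1.571, 0.457]
contact_force: [-0.3, 1.9, 5.1]
opening: 0.096
```

Run:
```python
from meas import *
s=r.sense(); print(s['qpos'].round(3),s['eef_pos'].round(1),s['contact_force'].round(1),s['wrist_torque'].round(3))
```

```text
[ 1.000e-03  3.490e-01  1.684e+00  0.000e+00  1.108e+00 -1.729e+00] [610.8   1.9 212.2] [-0.3  1.9  5.1] [ 0.31   0.449 -0.067]
```

jog_arm(series=[[8,0,0,0.031,0,0,0],[8,0,0,0.031,0,0,0],[8,0,0,0.031,0,0,0],[8,0,0,0.031,0,0,0],[8,0,0,0.031,0,0,0],[8,0,0,0.031,0,0,0],[8,0,0,0.031,0,0,0],[8,0,0,0.031,0,0,0],[8,0,0,0.031,0,0,0],[8,0,0,0.031,0,0,0],[8,0,0,0.031,0,0,0],[8,0,0,0.031,0,0,0],[0,0,0,0,0,0,0]])

```text
clock: 50.25
eef_pos: [611.0, 1.9, 208.6]
tcp_rot: [-0.063, 1.57, -0.009]
contact_force: [-2.1, 0.5, 5.4]
opening: 0.096
```

Run:
```python
from meas import *
s=r.sense(); print(s['qpos'].round(3),s['eef_pos'].round(1),s['contact_force'].round(1),s['wrist_torque'].round(3),s['joint_efforts'].round(3))
```

```text
[ 1.000e-03  3.530e-01  1.687e+00 -0.000e+00  1.101e+00 -5.400e-02] [611.    1.9 208.6] [-2.1  0.5  5.4] [ 0.311  0.363 -0.088] [ -0.705 -56.276 -31.759  -0.452  -0.537   1.767]
```

jog_arm(series=[[6,0,0,0.023,0,0,0],[6,0,0,0.023,0,0,0],[6,0,0,0.023,0,0,0],[0,0,0,0,0,0,0]])

```text
clock: 50.65
eef_pos: [610.9, 1.9, 207.9]
tcp_rot: [0.369, 1.57, 0.111]
contact_force: [-2.6, 1.5, 6.1]
opening: 0.097
```

```bash
cat > st.py <<'E'
from rig import r
s=r.sense(); print(s['clock'],s['qpos'][5].round(3),s['eef_pos'].round(1),s['contact_force'].round(1),s['wrist_torque'].round(3),s['joint_efforts'][5].round(3))
E
python3 st.py
```

```text
50.65 0.259 [610.9   1.9 207.9] [-2.6  1.5  6.1] [ 0.29   0.485 -0.055] 1.273
```

jog_arm(series=[[5,0,0,0.02,0,0,0],[5,0,0,0.02,0,0,0],[0,0,0,0,0,0,0]])

```text
clock: 50.95
eef_pos: [610.9, 1.9, 207.5]
tcp_rot: [0.479, 1.57, 0.046]
contact_force: [-1.4, 1.0, 7.1]
opening: 0.092
```

```bash
python3 st.py
```

```text
50.95 0.433 [610.9   1.9 207.5] [-1.4  1.   7.1] [ 0.289  0.422 -0.063] 1.056
```

jog_arm(series=[[4,0,0,0.015,0,0,0],[4,0,0,0.015,0,0,0],[0,0,0,0,0,0,0]])

```text
clock: 51.25
eef_pos: [611.1, 1.9, 207.4]
tcp_rot: [0.534, 1.57, -0.037]
contact_force: [-1.0, 0.8, 7.4]
opening: 0.097
```

```bash
python3 st.py
```

```text
51.25 0.572 [611.1   1.9 207.4] [-1.   0.8  7.4] [ 0.269  0.465 -0.063] 0.818
```

jog_arm(series=[[4,0,0,0.015,0,0,0],[4,0,0,0.015,0,0,0],[0,0,0,0,0,0,0]])

```text
clock: 51.55
eef_pos: [611.2, 1.9, 207.4]
tcp_rot: [0.729, 1.57, 0.018]
contact_force: [-3.3, 1.8, 9.6]
opening: 0.098
```

```bash
python3 st.py
```

```text
51.55 0.711 [611.2   1.9 207.4] [-3.3  1.8  9.6] [ 0.268  0.535 -0.061] 0.796
```

Run:
```python
from meas import *
I=snap('wrist','w30'); z=np.load('pics/w30.npz'); seated('w30'); Q=(cloud(I[2],I[1])-z['t'])@z['R']; P=cloud(I[2],I[1]);p=I[0].astype(int)
m=(p[...,0]>110)&(p[...,1]<80)&(p[...,2]<80)&(np.hypot(Q[...,1],Q[...,2])<60)&(Q[...,0]>-30)&(Q[...,0]<-12); q=Q[m]
e,v=np.linalg.eigh(np.cov(q[:,1:].T)); print('blade angle vs tool y deg',np.degrees(np.arctan2(v[1,1],v[0,1])),'top x',np.percentile(q[:,0],[2,5,20]),'world top z',np.percentile(P[m][:,2],[80,95,98]))
print(r.sense()['qpos'].round(3))
```

```text
disc plane [-1.600000e-03 -2.300000e-03  1.555223e+02] 20601 collar [611.4   3.3  28.6] 1574
blade angle vs tool y deg -179.77514139578125 top x [-20.4169151  -20.04503356 -19.18272803] world top z [226.60635226 227.46045339 227.82186153]
[1.000e-03 3.540e-01 1.688e+00 0.000e+00 1.098e+00 7.100e-01]
```

View pics/w30.png

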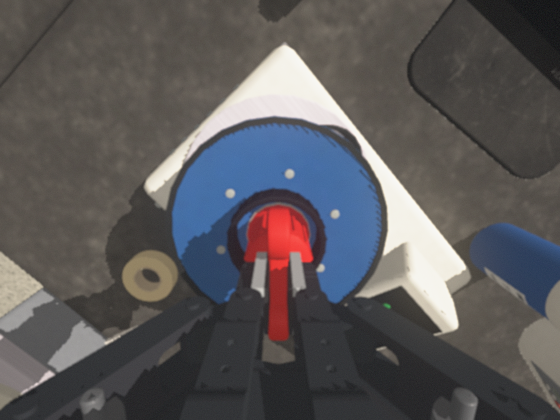

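jog_arm(series=[[3,0,0,0,0,0,0],[3,0,0,0,0,0,0]])

```text
clock: 51.8
eef_pos: [611.2, 1.9, 207.4]
tcp_rot: [0.774, 1.57, -0.041]
contact_force: [-3.3, 1.3, 9.2]
opening: 0.094
```

```bash
python3 st.py
```

```text
51.8 0.816 [611.2   1.9 207.4] [-3.3  1.3  9.2] [0.174 0.638 0.055] -0.837
```

jog_arm(series=[[3,0,0,0,0,0,0],[0,0,0,0,0,0,0]])

```text
clock: 52.0
eef_pos: [611.2, 1.9, 207.4]
tcp_rot: [0.897, 1.57, 0.03]
contact_force: [-2.6, 1.0, 9.3]
opening: 0.094
```

```bash
python3 st.py
```

```text
52.0 0.868 [611.2   1.9 207.4] [-2.6  1.   9.3] [ 0.197  0.58  -0.124] 0.589
```

Run:
```python
from meas import *
a=[]
for _ in range(6):
    r.grab_frame('top'); s=r.sense(); a.append([*s['contact_force'],*s['wrist_torque'],s['joint_efforts'][5],s['qpos'][5],s['eef_pos'][2]])
print(np.round(a,3))
```

```text
[[-3.15200e+00  1.42700e+00  9.90400e+00  2.65000e-01  6.86000e-01
  -4.10000e-02  1.52000e-01  8.67000e-01  2.07395e+02]
 [-2.94900e+00  1.49400e+00  9.24000e+00  2.39000e-01  5.82000e-01
  -1.19000e-01 -1.30000e-02  8.66000e-01  2.07406e+02]
 [-2.11300e+00  1.11400e+00  9.07200e+00  2.74000e-01  5.46000e-01
  -6.30000e-02 -6.20000e-02  8.66000e-01  2.07401e+02]
 [-4.24200e+00  1.66300e+00  9.58500e+00  2.58000e-01  5.86000e-01
  -1.43000e-01 -7.50000e-02  8.66000e-01  2.07413e+02]
 [-2.62500e+00  7.48000e-01  9.77500e+00  2.84000e-01  5.82000e-01
  -7.60000e-02 -7.70000e-02  8.66000e-01  2.07416e+02]
 [-2.93400e+00  1.02900e+00  9.35000e+00  1.89000e-01  5.72000e-01
  -6.10000e-02 -7.70000e-02  8.66000e-01  2.07413e+02]]
```

```bash
cat > blade.py <<'E'
from meas import *
import sys
n=sys.argv[1]; I=snap('wrist',n); z=np.load(f'pics/{n}.npz'); P=cloud(I[2],I[1]); Q=(P-z['t'])@z['R']; p=I[0].astype(int)
m=(p[...,0]>110)&(p[...,1]<80)&(p[...,2]<80)&(np.hypot(Q[...,1],Q[...,2])<60)&(P[...,2]>219); q=Q[m]
e,v=np.linalg.eigh(np.cov(q[:,1:].T)); print(len(q),'blade angle vs tool y deg',(np.degrees(np.arctan2(v[1,1],v[0,1]))+90)%180-90,'world top z',np.percentile(P[m][:,2],[50,80,95,98]).round(1))
seated(n)
E
python3 blade.py w31; python3 -c "
import cv2;p=cv2.imread('pics/w31.png');cv2.imwrite('pics/w31c.png',cv2.resize(p[170:350,180:380],None,fx=3.5,fy=3.5))"
```

```text
2430 blade angle vs tool y deg 0.24549018557453905 world top z [224.2 226.7 227.5 227.9]
disc plane [-1.900000e-03 -1.700000e-03  1.555143e+02] 20429 collar [611.4   3.3  28.7] 1580
```

View pics/w31c.png

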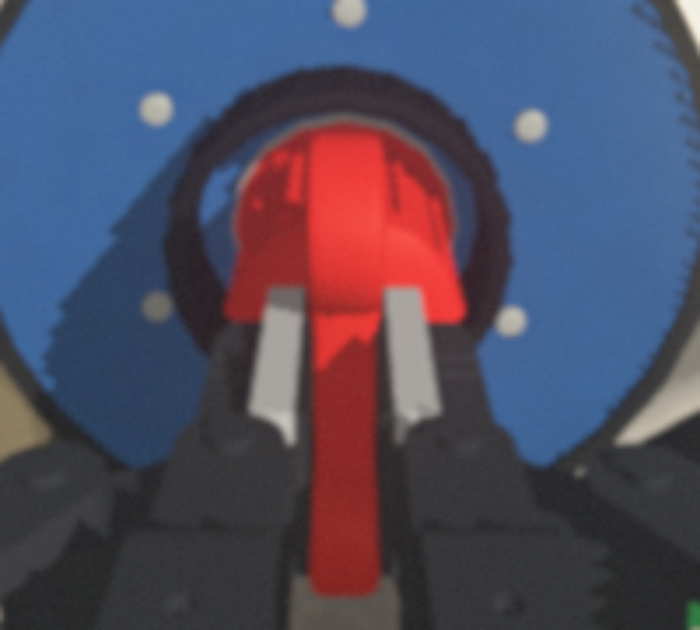

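jog_arm(series=[[4,0,0,0,0,0,0],[4,0,0,0,0,0,0],[0,0,0,0,0,0,0],[0,0,0,0,0,0,0]])

```text
clock: 52.75
eef_pos: [611.2, 2.0, 207.4]
tcp_rot: [1.182, 1.57, 0.177]
contact_force: [-2.1, 2.0, 9.3]
opening: 0.098
```

```bash
python3 st.py
```

```text
52.75 1.006 [611.2   2.  207.4] [-2.1  2.   9.3] [ 0.346  0.55  -0.07 ] 0.002
```

jog_arm(series=[[4,0,0,0,0,0,0],[4,0,0,0,0,0,0],[0,0,0,0,0,0,0],[0,0,0,0,0,0,0]])

```text
clock: 53.15
eef_pos: [611.4, 2.1, 207.4]
tcp_rot: [1.396, 1.569, 0.251]
contact_force: [-1.6, 2.6, 8.5]
opening: 0.098
```

```bash
python3 st.py
```

```text
53.15 1.146 [611.4   2.1 207.4] [-1.6  2.6  8.5] [ 0.409  0.428 -0.086] -0.009
```

jog_arm(series=[[4,0,0,0,0,0,0],[4,0,0,0,0,0,0],[0,0,0,0,0,0,0],[0,0,0,0,0,0,0]])

```text
clock: 53.55
eef_pos: [611.4, 2.1, 207.4]
tcp_rot: [1.574, 1.569, 0.289]
contact_force: [-2.1, 2.0, 8.8]
opening: 0.097
```

```bash
python3 st.py; python3 blade.py w32
```

```text
53.55 1.285 [611.4   2.1 207.4] [-2.1  2.   8.8] [ 0.452  0.426 -0.047] -0.032
2422 blade angle vs tool y deg 0.2970339189934066 world top z [224.3 226.6 227.5 228.1]
disc plane [-2.100000e-03 -1.100000e-03  1.554811e+02] 20299 collar [611.4   3.1  28.7] 1590
```

jog_arm(series=[[4,0,0,0,0,0,0],[4,0,0,0,0,0,0],[0,0,0,0,0,0,0]])

```text
clock: 53.9
eef_pos: [611.2, 2.2, 207.4]
tcp_rot: [1.822, 1.57, 0.396]
contact_force: [-2.8, 1.8, 9.0]
opening: 0.099
```

```bash
python3 st.py
```

```text
53.9 1.427 [611.2   2.2 207.4] [-2.8  1.8  9. ] [0.473 0.556 0.009] 0.933
```

jog_arm(series=[[4,0,0,0,0,0,0],[4,0,0,0,0,0,0],[0,0,0,0,0,0,0]])

```text
clock: 54.2
eef_pos: [611.1, 2.1, 207.4]
tcp_rot: [1.766, 1.57, 0.2]
contact_force: [-3.6, 2.2, 8.3]
opening: 0.094
```

```bash
python3 st.py
```

```text
54.2 1.566 [611.1   2.1 207.4] [-3.6  2.2  8.3] [0.356 0.603 0.169] 1.003
```

```bash
for i in 1 2 3; do python3 - <<'E'
from rig import r
r.grab_frame('top')
E
python3 st.py; done
```

```text
54.25 1.565 [611.1   2.1 207.4] [-4.3  0.9  9.5] [0.411 0.605 0.11 ] 0.395
54.3 1.564 [611.1   2.1 207.3] [-2.   1.7  9.5] [0.394 0.566 0.089] 0.159
54.35 1.564 [611.1   2.1 207.3] [-3.2  1.9  9. ] [0.356 0.601 0.077] 0.1
```

jog_arm(series=[[2.5,0,0,0,0,0,0],[0,0,0,0,0,0,0],[0,0,0,0,0,0,0]])

```text
clock: 54.65
eef_pos: [611.1, 2.0, 207.3]
tcp_rot: [1.645, 1.57, 0.038]
contact_force: [-3.7, 1.4, 10.3]
opening: 0.096
```

```bash
python3 st.py; python3 blade.py w33
```

```text
54.65 1.608 [611.1   2.  207.3] [-3.7  1.4 10.3] [0.247 0.589 0.2  ] 0.27
2526 blade angle vs tool y deg 0.11906081770843002 world top z [224.2 226.5 227.6 230.7]
disc plane [-2.800000e-03 -6.000000e-04  1.554521e+02] 20436 collar [611.4   3.   28.6] 1572
```

jog_arm(series=[[0,0,0,0,0,0,0.5],[0,0,0,0,0,0,0.5],[0,0,0,0,0,0,0.5],[0,0,0,0,0,0,0.5],[0,0,0,-1,0,0,0.5],[0,0,0,-2,0,0,0.5],[0,0,0,-3,0,0,0.5],[0,0,0,-3,0,0,0.5],[0,0,0,-1,0,0,0.5],[0,0,0,0,0,0,0.5],[0,0,0,0,0,0,0.5]])

```text
clock: 55.8
eef_pos: [610.4, 1.9, 305.4]
tcp_rot: [-1.531, 1.57, -3.138]
contact_force: [-0.2, -0.6, -0.3]
opening: 0.498
```

Run:
```python
from meas import *
I=snap('wrist','w34'); print(tool()[1],r.sense()['contact_force']); seated('w34'); nut(I,[611,2.5],219,240)
P=cloud(I[2],I[1]); B=band(I,205,215,[611,2.5],30)
p=I[0].astype(int)
def knob(I):
    P=cloud(I[2],I[1]); p=I[0].astype(int)
    m=(p[...,1]>p[...,0]+35)&(p[...,1]>p[...,2]+25); n,l,s,c=cv2.connectedComponentsWithStats(m.astype(np.uint8))
    i=1+np.argmax(s[1:,4]); q=P[l==i]; q=q[np.isfinite(q[:,0])]; print('knob px',c[i].round(),s[i,4],np.median(q,axis=0).round(1)); 
    n_=np.array([-np.sin(.4),-.025*np.sin(.4),np.cos(.4)]); h=q@n_; top=q[h>np.percentile(h,60)-1]; print('top face',np.percentile(h,[50,90]).round(1), (top.min(0)/2+top.max(0)/2).round(1), top.mean(0).round(1))
knob(I); knob(load('wrist','w1')); knob(load('wrist','w22'))
```

```text
[610.11370657   1.91360052 304.82913153] [-0.77825158 -0.02350895 -0.34866324]
disc plane [-3.400000e-03 -6.000000e-04  1.554762e+02] 10964 collar [611.4   2.6  28.6] 877
nut 992 rect [611.8   1.7] [ 9.5 66.7] mean [614.3   1.5 223.8] axis deg 178.4 ztop 227.5
knob px [416. 209.] 479 [ 572.1 -167.    90.9]
top face [-136.2 -133.7] [ 566.6 -169.6   91.4] [ 566.9 -169.2   92. ]
knob px [146. 105.] 561 [ 569.3 -173.1   90. ]
top face [-135.8 -134.3] [ 565.8 -171.1   90.5] [ 566.  -170.8   90.9]
knob px [415. 213.] 466 [ 572.1 -167.    90.9]
top face [-136.2 -133.6] [ 567.4 -168.9   91.6] [ 566.9 -169.    92.1]
```

View pics/w34.png

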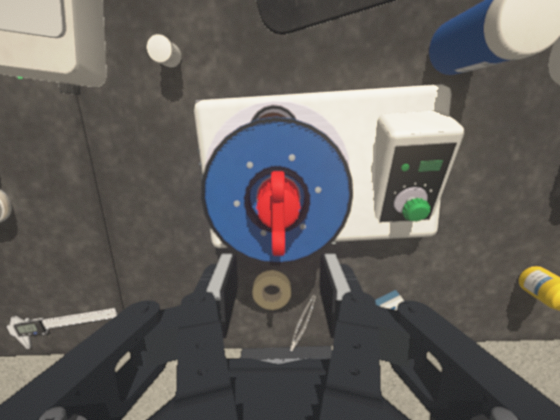

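```bash
cat >> h.py <<'E'
def tilt(a=.4,y=.025):
    n=np.array([-np.sin(a)*np.cos(y),-np.sin(a)*np.sin(y),np.cos(a)]); x=-n; z=np.array([np.sin(y),-np.cos(y),0]); return np.c_[x,np.cross(z,x),z],n
E
python3 - <<'E'
from meas import *
Rt,n=tilt(); print(n); go([520,-171,210]); go(np.array([567,-170,92])+n*120,Rt)
E
```

```text
[-0.38929666 -0.00973444  0.92106099]
turn [0. 0. 0.] shift [ 9.5  -8.36 17.61] rows>= 5.0
turn [-3.47  0.71 23.03] shift [10.25 -8.33 17.62] rows>= 5.0
```

jog_arm(series=[[0,0,0,0,-2.09,4.4,0.7],[0,0,0,0,-2.09,4.4,0.7],[0,0,0,0,-2.09,4.4,0.7],[0,0,0,1,-2.09,4.4,0.7],[0,0,0,3,0,0,0.7],[0,0,0,3,0,0,0.7],[0,0,0,2.5,0,0,0.7],[-1.16,0.24,7.68,0,0,0,0.7],[-1.16,0.24,7.68,0,0,0,0.7],[-1.16,0.24,7.68,0,0,0,0.7],[0,0,0,0,0,0,0.7],[0,0,0,0,0,0,0.7]])

```text
clock: 57.05
eef_pos: [519.9, -171.0, 210.5]
tcp_rot: [1.575, 1.172, 0.027]
contact_force: [0.3, -1.2, -0.0]
opening: 0.7
```

```bash
cat >> meas.py <<'E'
def knob(I,n=np.array([-0.3893,-0.0097,0.9211])):
    P=cloud(I[2],I[1]); p=I[0].astype(int)
    m=(p[...,1]>p[...,0]+35)&(p[...,1]>p[...,2]+25); k,l,s,c=cv2.connectedComponentsWithStats(m.astype(np.uint8))
    i=1+np.argmax(s[1:,4]); q=P[l==i]; q=q[np.isfinite(q[:,0])]; h=q@n; ht=np.percentile(h,75)
    t=q[np.abs(h-ht)<2]; z=np.array([.025,-1,0]); y=np.cross(z,-n)
    a=t@y;b=t@z; cy=(np.percentile(a,1)+np.percentile(a,99))/2; cz=(np.percentile(b,1)+np.percentile(b,99))/2
    print('knob',c[i].round(),s[i],'h',ht.round(1),'size',np.ptp(a).round(1),np.ptp(b).round(1),'top centre',(n*ht+y*cy+z*cz).round(1))
    f=(np.abs(P[...,0]-590)<70)&(np.abs(P[...,1]+168)<45); dk=f&(p.sum(-1)<120)&(P[...,2]>50); g=P[dk]; 
    co=np.linalg.lstsq(np.c_[g[:,:2]-[568,-170],np.ones(len(g))],g[:,2],rcond=None)[0]; nn=np.array([-co[0],-co[1],1]);nn/=np.linalg.norm(nn); print('panel normal',nn.round(3),'h panel',np.median(g@n).round(1),len(g))
    return n*ht+y*cy+z*cz
E
python3 - <<'E'
from meas import *
I=snap('wrist','w35'); c=knob(I); print(tool()[1]); Rt,n=tilt(); go(c-n*23,Rt)
E
```

```text
knob [278. 205.] [263 189  32  32 754] h -134.3 size 25.4 25.3 top centre [ 565.5 -170.6   91.4]
panel normal [-0. -0.  1.] h panel nan 0
[ 521.2048707  -171.228124    211.23334457]
turn [-0.07 -0.01  0.01] shift [15.07 -0.59  0.05] rows>= 4.0
  return _methods._mean(a, axis=axis, dtype=dtype,
  ret = ret.dtype.type(ret / rcount)
```

View pics/w35.png

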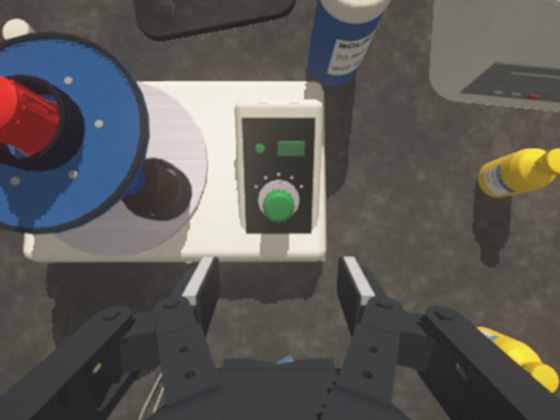

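Run:
```python
from meas import *
I=load('wrist','w35'); P=cloud(I[2],I[1]); n=tilt()[1]
for u,v in [(252,180),(252,215),(305,180),(305,215),(262,224),(279,205)]: print((u,v),P[v,u].round(1),(P[v,u]@n).round(1))
```

```text
(252, 180) [ 594.6 -143.2   71.6] -164.1
(252, 215) [ 560.5 -143.1   58.5] -162.9
(305, 180) [ 595.7 -196.3   72.2] -163.5
(305, 215) [ 561.8 -198.1   57.3] -164.0
(262, 224) [ 551.6 -153.5   54.4] -163.1
(279, 205) [ 567.4 -170.9   93. ] -133.5
```

jog_arm(series=[[0,0,0,3,-0.5,0.05,0.5],[0,0,0,4,0,0,0.5],[0,0,0,3,0,0,0.5],[0,0,0,1,0,0,0.5],[0,0,0,0,0,0,0.5],[0,0,0,0,0,0,0.5]])

```text
clock: 57.7
eef_pos: [560.1, -170.4, 108.8]
tcp_rot: [1.572, 1.168, 0.026]
contact_force: [0.2, 0.0, -0.1]
opening: 0.5
```

Run:
```python
from meas import *
I=snap('wrist','w36'); print(tool()[1],r.sense()['contact_force']); Rt,n=tilt(); go(np.array([566.2,-170.7,91.9])-n*23,Rt); print(tool()[1]@n)
```

```text
[ 560.13752414 -170.58612734  109.39340847] [-0.11997538  1.06012779  0.1361347 ]
turn [ 0.03  0.   -0.2 ] shift [ 4.15 -0.14  0.03] rows>= 1.0
-115.64110199614522
```

View pics/w36.png

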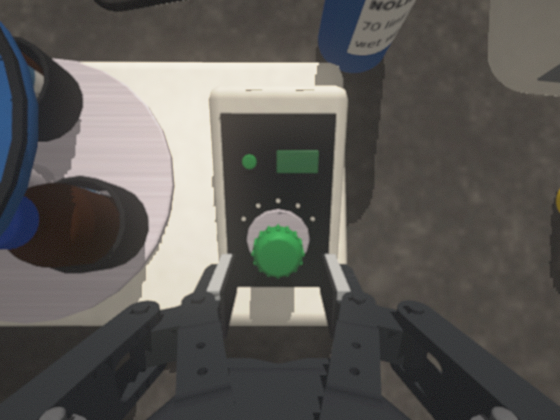

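jog_arm(series=[[0,0,0,1,-0.12,0.02,0.5],[0,0,0,1,0,0,0.5],[0,0,0,1,0,0,0.5],[0,0,0,0.6,0,0,0.5],[0,0,0,0.4,0,0,0.5],[0,0,0,0,0,0,0.5],[0,0,0,0,0,0,0.5]])

```text
clock: 58.45
eef_pos: [573.9, -170.2, 70.7]
tcp_rot: [1.572, 1.169, 0.026]
contact_force: [0.2, -0.6, -0.6]
opening: 0.501
```

Run:
```python
from meas import *
I=snap('wrist','w37'); print(tool()[1],r.sense()['contact_force']); Rt,n=tilt(); go(np.array([566.2,-170.7,91.9])-n*23,Rt); print(tool()[1]@n)
```

```text
[ 573.94958648 -170.30367037   70.94865843] [-1.02922656  0.1832031   0.11208701]
turn [ 0.01 -0.01 -0.14] shift [0.07 0.1  0.02] rows>= 1.0
-156.43080090859294
```

View pics/w37.png

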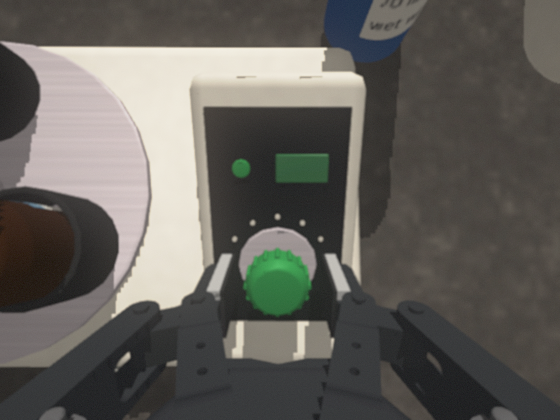

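jog_arm(series=[[0,0,0,0,0,0,0.1],[0,0,0,0,0,0,0.1],[0,0,0,0,0,0,0.1],[0,0,0,0,0,0,0.1],[0,0,0,0,0,0,0.1]], force=60)

```text
clock: 59.0
eef_pos: [573.9, -169.8, 71.5]
tcp_rot: [1.573, 1.168, 0.027]
contact_force: [-2.3, 3.3, 6.6]
opening: 0.321
```

jog_arm(series=[[0,0,0,-0.3,0,0,0.1],[0,0,0,-0.3,0,0,0.1],[0,0,0,-0.3,0,0,0.1],[0,0,0,-0.2,0,0,0.1],[0,0,0,0,0,0,0.1],[0,0,0,0,0,0,0.1]])

```text
clock: 59.6
eef_pos: [569.7, -170.0, 81.1]
tcp_rot: [1.573, 1.169, 0.027]
contact_force: [5.5, 4.3, -4.7]
opening: 0.315
```

jog_arm(series=[[0,0,0,-0.2,0,0,0.1],[0,0,0,0,0,0,0.1],[0,0,0,0,0,0,0.1]])

```text
clock: 59.9
eef_pos: [569.0, -170.0, 82.7]
tcp_rot: [1.573, 1.169, 0.027]
contact_force: [7.1, 5.2, -7.2]
opening: 0.32
```

Run:
```python
from meas import *
I=snap('wrist','w38'); print(tool()[1],r.sense()['contact_force'],tool()[1]@tilt()[1]); 
P=cloud(I[2],I[1]); n=tilt()[1]
p=I[0].astype(int); m=(p[...,1]>p[...,0]+35)&(p[...,1]>p[...,2]+25); m[:230]=0
print(np.nanpercentile(P[m]@n,[50,75,90]))
```

```text
[ 569.01356541 -169.96653004   82.71963388] [ 6.19869309  4.20070974 -7.11965448] -143.67071994534155
[-123.04246017 -122.39334076 -121.92550633]
```

View pics/w38.png

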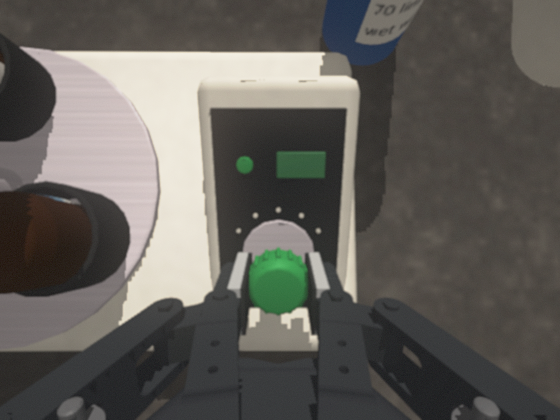

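jog_arm(series=[[0,0,0,0.4,0,0,0.1],[0,0,0,0.4,0,0,0.1],[0,0,0,0.3,0,0,0.1],[0,0,0,0,0,0,0.1],[0,0,0,0,0,0,0.5],[0,0,0,0,0,0,0.5],[0,0,0,0,0,0,0.5],[0,0,0,0,0,0,0.5],[0,0,0,-1,0,0,0.5],[0,0,0,-2,0,0,0.5],[0,0,0,-4,0,0,0.5],[0,0,0,-4,0,0,0.5],[0,0,0,-4,0,0,0.5],[0,0,0,-3,0,0,0.5],[0,0,0,0,0,0,0.5],[0,0,0,0,0,0,0.5]])

```text
clock: 61.55
eef_pos: [502.6, -172.4, 239.3]
tcp_rot: [1.568, 1.167, 0.022]
contact_force: [-0.2, -0.8, -0.0]
opening: 0.504
```

Run:
```python
from meas import *
I=snap('wrist','w39'); print(tool()[1],r.sense()['contact_force']); knob(I); nut(I,[611,2.5],219,240); seated('w39')
p,d,C=snap('top','t39'); P=cloud(C,d)
cv2.imwrite('pics/t39c.png',cv2.resize(p[100:300,100:420,::-1],None,fx=2.5,fy=2.5,interpolation=cv2.INTER_CUBIC))
```

```text
[ 502.32600825 -172.08051398  238.1583204 ] [ 0.67555982  0.08492467 -0.43292734]
knob [277. 192.] [263 178  29  29 616] h -134.2 size 24.6 25.9 top centre [ 565.  -170.9   91.3]
panel normal [-0. -0.  1.] h panel nan 0
nut 1024 rect [ 6.108e+02 -6.000e-01] [ 8.6 66.9] mean [618.5  -2.4 221.8] axis deg 178.9 ztop 225.8
disc plane [-0.000000e+00  1.900000e-03  1.552082e+02] 13109 collar [610.6   2.5  28.3] 1421
  return _methods._mean(a, axis=axis, dtype=dtype,
  ret = ret.dtype.type(ret / rcount)
```

View pics/w39.png

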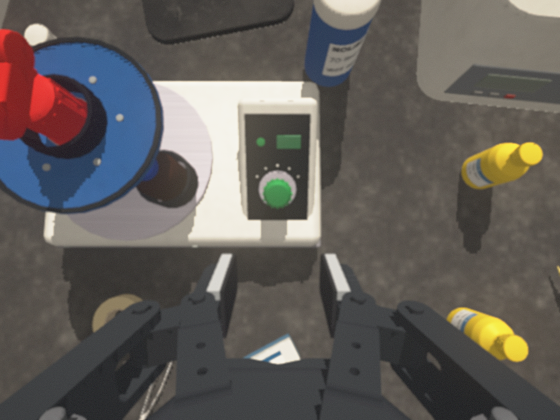

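View pics/t39c.png

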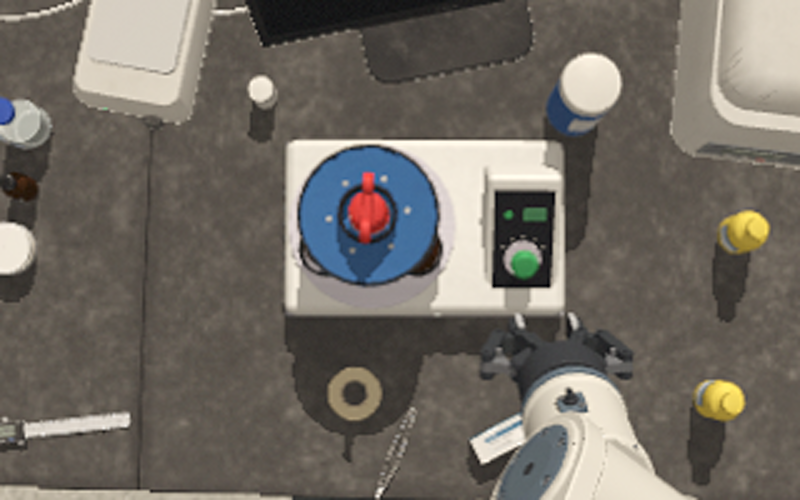

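```bash
python3 -c "
from rig import r
print(r.sense()['clock']); r.sign_off()"
```

```text
61.65
the job is handed in; nothing more can be done
```

I loaded and started the shaker and handed the job in at 61.7 s of the 210 s. The hand-in gives no verdict.

- **Bottles:** Three amber bottles were present. Each stands in its own cup, and the two yellow look-alikes were left alone.
- **Cover:** It had been knocked about 6 cm aside, so I measured its place again before gripping it. It is now home: its collar is within about 1 mm of the stud axis, the disc is level within 0.004 rad, and the disc top read 155.2–155.5 mm against a nominal 156.
- **Wing nut:** I screwed it down about 4.4 rad. It reached its end height, then turned about 1 rad more with no resistance, which I took to be thread play. The torque then rose by about 0.25 N m, so it is snug. Its top read about 227.5 mm after release, against a nominal 228.
- **Start knob:** I pulled it out about 11.5 mm, with the spring pulling back at about 7–9 N. I then guided it back and released it, and its head is at its starting height to within measurement error.
- **Other things:** In the last top view the carton, jar, tub and tape looked where they started. The arm is clear of everything.

**Checks that disagreed:**
- The side camera kept showing an old picture, so from about 30 s on I relied only on the top and wrist cameras.
- The last wrist view put the nut's top about 2 mm lower, at 225.8 mm. The nut was at the picture's edge there, so I trust the earlier, central reading.
- My last automatic fit of the console panel failed. I checked the knob's height against its reading before the pull instead.

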